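Snap the spare cartridge fuse into its spring clips

TASK

Take the spare cartridge fuse out of the wooden rack and fit it in the fuse holder. First butt one end against the grey end stop until you feel it touch (never over 20 N), then press it down through the lips of both copper spring clips until it is fully home and level on the brass floors, finishing with a firm push of about 20 N (never over 35 N on the floors). Let go of it there, and leave the other things where they are.

Things in the scene. Friction and masses are not known exactly. Their poses are not given: they have to be found in the camera images.
- fuse: the spare fuse: a plain rigid cylinder 127 mm long and 20.6 mm in diameter, white ceramic with two thin blue bands and steel end caps 17 mm long, about 90 g. Origin at its centre; x runs along the cylinder's axis (level at the start), y and z turn about it as it rolls. Both ends are alike. At the start it lies in the rack, its axis along the rack's x and 31.3 mm above the work board; grip it across the middle.
- holder: the fuse holder, fixed: black base 190 mm (x) by 58 mm (y), origin at the middle of its underside, x along the fitted fuse, z up. It is let into the grey work board by a varying amount: its origin lies 0 to 12 mm below the work board's top, the top of the base is 20 mm above the origin. It carries two copper clips and a grey end stop; between the clips nothing stands above the base.
- seat (a point): the centre of the fuse when fully home, on the holder: 50 mm above the holder's origin (so 38 to 50 mm above the board), midway between the clips; axes as the holder's. A fuse let down on the empty clips rests about 14 mm above it. A gripped fuse can slide or tilt in the fingers under the fitting loads.
- clip_a (a point): the point on the fitted axis in the clip at the open end, x = -55 mm from the seat. Each clip is 12 mm wide along x: two sprung jaws with rounded lips (radius 2.5 mm), lip centres 6 mm above the fitted axis and 20.6 mm apart when empty; flared guides over them reach 16 mm above the fitted axis, 34 mm apart at the top. The rigid brass floor is 10.3 mm below this point.
- clip_b (a point): the same in the like clip near the end stop, x = +55 mm from the seat. Pushing the fuse through both clips at once takes about 5 to 12 N, depending on friction, greatest 8 to 13 mm above home; below some 6 mm it turns into a pull of up to 6 N towards the floor. Push on until the rigid floor is felt.
- bed: the brass floors of the two clips, rigid, their tops 39.7 mm above the holder's origin. Same origin and axes as the holder. At home the clips alone press the fuse on them with about 3 to 6 N; the load on the floors is that plus the hand's push.
- end_stop: the end stop, rigid: a grey plate 5 mm thick and 30 mm wide at the holder's +x end. Origin at the middle of its inner face at fitted-axis height, 63.5 mm from the seat, axes as the holder's; the face looks to -x. Its top is 14 mm above the fitted axis, so a level fuse held with its axis about 17 mm above home, just over the lips, can be slid against it.
- rack: the wooden spare rack, fixed: plate 120 mm (x) by 50 mm (y) by 8 mm thick with two saddles, each 14 mm along x, at x = -45 and +45 mm, whose prongs reach 32 mm above the board and are 43 mm wide over all (y). 76 mm between the saddles are free for the fingers above the plate. Origin at the centre of the underside, on top of the grey work board, which stands 70 mm above the table. The prongs stand 23 mm apart; the fuse lies between them and lifts straight up.
- relay_box: bystander: small loose orange-brown carton 30 by 50 by 20 mm, origin at the centre of its underside
- tape_blue: bystander: loose roll of blue tape, 60 mm diameter, 28 mm high, origin at the centre of its underside

How it is judged:
On the way, in this order (a step that is already met when the one before it is completed fails the run):
1. the fuse is lifted out of the rack, at least 40 mm above where it lay, clear of rack and holder (height (world z) of fuse above 0.141 m and contact force between fuse and rack below 0.01 N and contact force between fuse and holder below 0.01 N), for 0.1 s.
2. the fuse, in line with the holder over or in the clips, touches the end stop with at least 1 N (contact force between fuse and end_stop above 1 N and angle between the x axis of fuse and the x axis of holder, either way round below 0.1 rad), for 0.02 s.
3. the fuse lies fully home, at the stop, and is pressed on the floors with at least 12 N (x of fuse in the frame of seat between -0.003 and 0.002 m and y of fuse in the frame of seat between -0.002 and 0.002 m and z of fuse in the frame of seat between -0.002 and 0.0018 m and angle between the x axis of fuse and the x axis of holder, either way round below 0.03 rad and contact force between fuse and bed above 12 N), for 0.05 s.
At the end, for the whole second after the job is handed in: The fuse rests in both clips: its centre at most 3 mm short of the seat point along the holder (touching the end stop or nearly), within 2 mm across it, at most 1.8 mm above the seat height, its axis within 0.03 rad of the holder's x; released and at rest (x of fuse in the frame of seat between -0.003 and 0.002 m and y of fuse in the frame of seat between -0.002 and 0.002 m and z of fuse in the frame of seat between -0.002 and 0.0018 m and angle between the x axis of fuse and the x axis of holder, either way round below 0.03 rad and linear speed of fuse below 0.01 m/s and angular speed of fuse below 0.1 rad/s).
It fails at once if the fuse is pressed on the brass floors with more than 35 N, or on the end stop with more than 20 N (contact force between fuse and bed above 35 N or contact force between fuse and end_stop above 20 N).
It fails at once if a bystander (relay carton, blue tape) is moved more than 20 mm (distance of any of relay_box, tape_blue from where it was at the start of the episode above 0.02 m).
It also fails if it takes over 45 s, if anything falls off the work surface, if the arm or the gripper's body presses on something with over 40 N, if the wrist force passes 120 N, or if a joint passes its speed limit or range.

ROBOT

A 7-joint arm with a two-finger parallel gripper is mounted at the origin on a cart in front of the work surface, level with it; the furniture and walls round the work are solid. World frame = base frame: x ahead of the robot, y to its left, z up, the work surface at z = 0. Lengths are in m, angles in rad, forces in N, time in s.
With the tool pointing down it reaches from about 0.425 to 0.95 m from the base axis. Payload 16.7 kg.
Tool frame: the origin (TCP) lies at the very end of the fingers, on their centre line; the grasp point (between the pads) lies r.grasp_offset behind it (r.grasp_offset is the distance from the TCP to the grasp point, in m); z points along the fingers, y is the direction in which the jaws open and shut (so a half turn about z gives the same grasp; the last joint's range is limited). The gripper opens to 94 mm and grips with 3 to 60 N. Pads are 16 mm wide; open, the fingers measure 119 mm over their backs; the gripper's body (75 mm by 177 mm) begins 78 mm behind the grasp point.
Start: joints at [-1.339, 0.426, 0.074, 1.606, -0.034, 1.111, -0.067], TCP at [0.251, 0.626, 0.178] pointing down, gripper open.
Joint ranges: [-2.85, 2.85], [-0.5, 2.14], [-1.23, 1.37], [0.21, 2.46], [-1.02, 4.16], [0.16, 2.05], [-2.73, 2.73]. Speed limits (rad/s): [1.89, 1.89, 2.39, 2.39, 3.01, 3.01, 3.01].

INTERFACE

Orientations are given as a rotation vector (axis times angle).
In Python, from bench import r gives the robot as it stands.
- The arm moves only by the tool jog_arm, never from a script. Its argument "deltas" is a list of rows, each an object of numbers: "dx", "dy", "dz": the shift along the tool's x, y, z in m; "rx", "ry", "rz": the turn, a rotation vector about the tool's x, y, z in rad; "fingers": the gripper's target within -1 to 1 (fully open at 1, half-way at 0, shut at -1). A call has 1 to 5 rows; each row is the pose to reach, as a shift and turn from the pose commanded when the call began, along the tool's axes at that moment; what a row does not reach only later rows make up. A row lasts 1/10 s, in which the tool goes at most 50 mm and 8.59 degrees, less where a joint would pass 70% of its speed; a pose out of reach is approached as far as the arm can. A call with a gripper value outside its range is refused whole. The fingers move at their own pace and stop on an object; the grip force is fixed at half the most. Time passes only in rows, so rows that repeat a pose let the fingers close. It gives the time, the measured TCP pose, the force and the opening at its end, in the units of the state.
- r.read_state(): the state, without advancing time (a new reading comes with each control period).
- r.camera(name): name is "side" or "top"; returns a dict with "img" (480x640x3 uint8, red, green, blue), "mtx" (3x3 intrinsics, pixels), "world_from_camera" (4x4, takes a point from camera to world coordinates). Camera axes: x right, y down, z forward; pixel columns grow to the right and rows downward; lengths in m; the calibration is good to about 2 mm. A picture is of the moment at which its call begins. There is no depth.
- r.finish_job(): hands the job in, once; it reports no verdict.
The state is a dict: "time": time; "joints": joint angles; "qvel": joint speeds; "effort": joint torques, N m; "tool_pos": TCP position; "eef_rot": TCP orientation; "force": force on the tool from outside, world axes, zero at the start; "torque": the same for the moment, N m; "gripper_width": finger opening in m.
Only numpy, scipy, OpenCV 4.12 (cv2) and the standard library are available. Lean on these libraries where they do the work, as an engineer would, in place of code of your own. Each camera call takes 0.05 s, during which the arm holds its last target.

## Working session

There is one attempt and no reset: what is moved stays moved. The work goes in short steps, Python scripts to look and compute and a tool call to move; the robot and the scene stay as the last step left them, time stands still between calls to the robot, and variables do not carry over. Pictures are saved under pics/ and viewed, and the job is handed in when it is done.

Besides the shell and the picture viewer there is one more tool, called after "Request:" as name(argument=value, ...), one argument or row to a line, values as JSON. jog_arm: Moves the arm, as the interface text tells. Its arguments: {"type":"object","properties":{"deltas":{"type":"array"}},"required":["deltas"]}

```bash
ls; mkdir -p pics
python3 - <<'E'
from bench import r
import cv2,numpy as np
print(r.read_state(), r.grasp_offset)
for n in("side","top"):
    c=r.camera(n); cv2.imwrite(f"pics/{n}0.png",c["img"][...,::-1]); np.savez(f"pics/{n}0.npz",**c)
    print(n,c["mtx"],c["world_from_camera"])
E
```

```text
pics
{'time': 0.0, 'joints': array([-1.33848422,  0.42675915,  0.07384117,  1.60662685, -0.03409945,
        1.11079433, -0.0670884 ]), 'qvel': array([ 0.00222894, -0.00069357,  0.00019041,  0.00067985, -0.00180459,
        0.00056197,  0.0020249 ]), 'effort': array([ 6.26033379e-04, -9.35833812e+01,  3.66698049e+00, -4.54157817e+01,
       -4.88161063e-02,  2.07860529e-02,  1.29193136e-04]), 'tool_pos': array([0.25135182, 0.62592851, 0.17704848]), 'eef_rot': array([-5.96100784e-01, -3.08436099e+00,  2.07221790e-03]), 'force': array([-1.22466046,  0.23309208, -0.52172049]), 'torque': array([-0.00144286,  0.03107113, -0.03161496]), 'gripper_width': 0.09410666578226025} 0.0188
side [[448.57200424   0.         318.9591016 ]
 [  0.         448.57200424 232.48659868]
 [  0.           0.           1.        ]] [[ 0.99881578 -0.0334671   0.03531262  0.54379945]
 [-0.04801017 -0.56048802  0.82676974 -0.79781607]
 [-0.00787729 -0.82748603 -0.56143104  0.58924002]
 [ 0.          0.          0.          1.        ]]
top [[525.16715933   0.         316.29945059]
 [  0.         525.16715933 242.22504297]
 [  0.           0.           1.        ]] [[-0.01420585 -0.99811671  0.05967598  0.55454534]
 [-0.9998433   0.01481018  0.00969671 -0.098224  ]
 [-0.01056226 -0.05952888 -0.9981707   0.99660958]
 [ 0.          0.          0.          1.        ]]
```

View pics/side0.png

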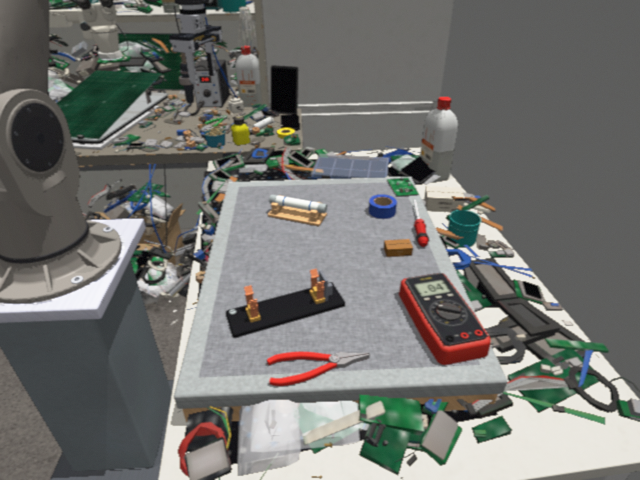

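View pics/top0.png

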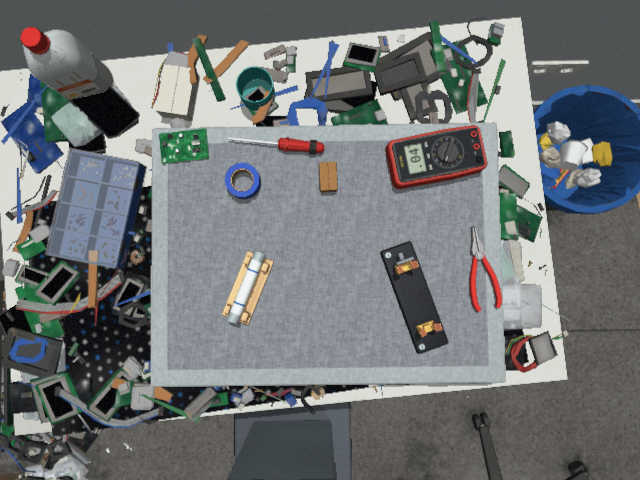

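The side view shows the fuse in the rack near (298,204), and the holder near (286,308) with its end stop on the right. In the top view the fuse runs from about (235,320) to (260,255). The holder runs from (430,350) to (397,243), with the stop at the upper end, near (405,258).

Run:
```python
import cv2,numpy as np
t=cv2.imread("pics/top0.png"); s=cv2.imread("pics/side0.png")
a=cv2.resize(t[235:360,205:290],None,fx=4.7,fy=4.7,interpolation=cv2.INTER_CUBIC)
b=cv2.resize(t[235:360,370:455],None,fx=4.7,fy=4.7,interpolation=cv2.INTER_CUBIC)
cv2.imwrite("pics/tc.png",np.hstack([a,b])[:600,:800])
a=cv2.resize(s[185:230,255:335],None,fx=6,fy=6,interpolation=cv2.INTER_CUBIC)
b=cv2.resize(s[260:340,220:350],None,fx=6,fy=6,interpolation=cv2.INTER_CUBIC)
cv2.imwrite("pics/sc1.png",a);cv2.imwrite("pics/sc2.png",b)
```

```text
(no output)
```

View pics/tc.png

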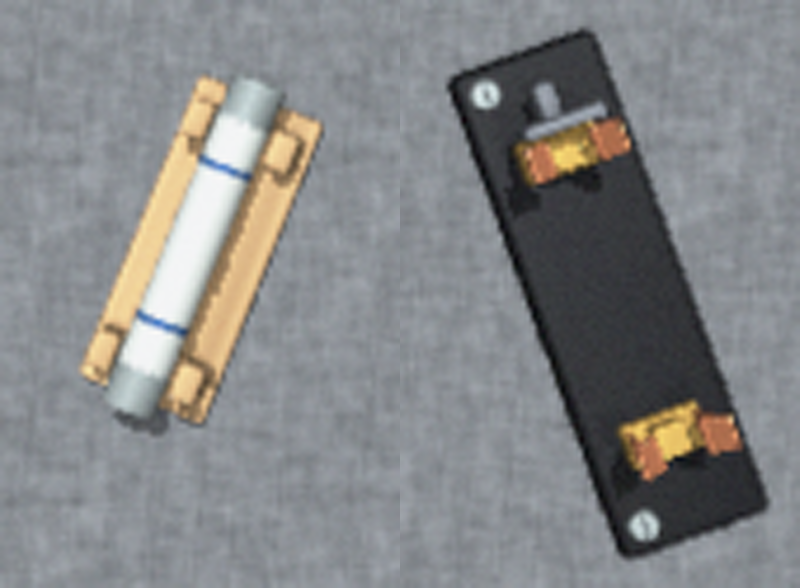

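View pics/sc1.png

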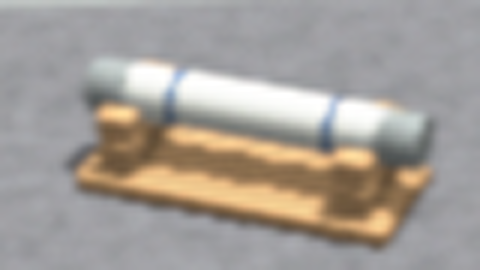

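View pics/sc2.png

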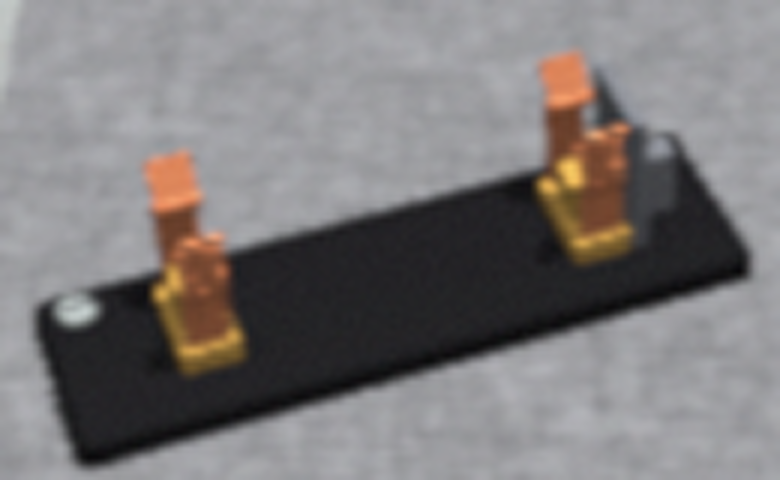

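```bash
cat > h.py <<'E'
import cv2,numpy as np
def load(n): return dict(np.load(f"pics/{n}.npz"))
def ray(c,px):
    T=c["world_from_camera"]; d=np.linalg.inv(c["mtx"])@np.array([px[0],px[1],1.]); return T[:3,3],T[:3,:3]@d
def onz(c,px,z):
    o,d=ray(c,px); return o+d*(z-o[2])/d[2]
def tri(c1,p1,c2,p2):
    o1,d1=ray(c1,p1);o2,d2=ray(c2,p2);d1/=np.linalg.norm(d1);d2/=np.linalg.norm(d2)
    t=np.linalg.lstsq(np.c_[d1,-d2],o2-o1,rcond=None)[0]; a=o1+d1*t[0];b=o2+d2*t[1]
    return (a+b)/2,np.linalg.norm(a-b)
def proj(c,P):
    T=np.linalg.inv(c["world_from_camera"]); q=T[:3,:3]@P+T[:3,3]; q=c["mtx"]@q; return q[:2]/q[2]
def big(m):
    cs,_=cv2.findContours(m.astype(np.uint8),cv2.RETR_EXTERNAL,cv2.CHAIN_APPROX_NONE); return max(cs,key=cv2.contourArea)
E
python3 - <<'E'
from h import *
t=load("top0");s=load("side0")
def sub(c,x0,x1,y0,y1):
    m=np.zeros(c["img"].shape[:2],bool); m[y0:y1,x0:x1]=1; return m
I=t["img"].astype(int);J=s["img"].astype(int)
mt=(I.max(2)<85)&sub(t,370,455,235,360); ms=(J.max(2)<75)&sub(s,220,350,260,340)
ct=big(mt);cs=big(ms)
rt=cv2.minAreaRect(cv2.convexHull(ct)); print(rt, cv2.boxPoints(rt))
h=cv2.convexHull(cs); print("side poly",cv2.approxPolyDP(h,2.5,True)[:,0])
for z in(.078,.084,.09):
    P=np.array([onz(t,p,z) for p in cv2.boxPoints(rt)]); e=[np.linalg.norm(P[i]-P[i-1])for i in range(4)]; print(z,P.mean(0),e)
# fuse: white+grey vs. wood
hsv=cv2.cvtColor(t["img"],cv2.COLOR_RGB2HSV).astype(int)
for nm,c,box in(("top",t,(205,290,235,345)),("side",s,(255,335,185,230))):
    I=c["img"].astype(int)
    w=(I.min(2)>180)&sub(c,*box)
    w=cv2.morphologyEx(w.astype(np.uint8),cv2.MORPH_CLOSE,np.ones((5,5)))
    q=big(w);print(nm,"white",cv2.minAreaRect(q),cv2.boxPoints(cv2.minAreaRect(q)).round(1).tolist())
    cop=(I[...,0]>130)&(I[...,2]<90)&sub(c,*((370,455,235,360) if nm=="top" else (220,350,260,340)))
    n,l,st,ce=cv2.connectedComponentsWithStats(cop.astype(np.uint8)); print("copper",[(ce[i].round(1),st[i]) for i in range(1,n) if st[i,4]>8])
E
```

```text
((413.441162109375, 297.26470947265625), (109.86625671386719, 33.85445022583008), 69.6235580444336) [[378.44617 251.66284]
 [410.1822  239.87518]
 [448.43616 342.86658]
 [416.70013 354.65424]]
side poly [[344 302]
 [343 306]
 [235 337]
 [226 315]
 [227 311]
 [325 282]
 [335 288]]
0.078 [ 0.51169097 -0.25659144  0.078     ] [np.float64(0.1894065616562463), np.float64(0.059300233990493195), np.float64(0.18954310440929156), np.float64(0.05857057050249716)]
0.084 [ 0.51197087 -0.25555705  0.084     ] [np.float64(0.18816943176670814), np.float64(0.05891290795867718), np.float64(0.18830508267567211), np.float64(0.05818801034839093)]
0.09 [ 0.51225078 -0.25452265  0.09      ] [np.float64(0.1869323018771702), np.float64(0.05852558192686102), np.float64(0.18706706094205264), np.float64(0.057805450194284735)]
top white ((245.07839965820312, 286.7381591796875), (9.953887939453125, 74.0830307006836), 22.380136489868164) [[226.39999389648438, 319.1000061035156], [254.60000610351562, 250.60000610351562], [263.79998779296875, 254.39999389648438], [235.60000610351562, 322.8999938964844]]
copper [(array([407.7, 266. ]), array([396, 261,  23,  13, 113], dtype=int32)), (array([428.8, 327.6]), array([417, 321,  25,  16, 139], dtype=int32))]
side white ((297.401123046875, 201.05380249023438), (54.10835647583008, 6.293304920196533), 10.124671936035156) [[270.20001220703125, 199.39999389648438], [271.29998779296875, 193.1999969482422], [324.6000061035156, 202.6999969482422], [323.5, 208.89999389648438]]
copper [(array([314.4, 276.9]), array([311, 276,   8,   3,  10], dtype=int32)), (array([316.9, 286.7]), array([310, 281,  15,  12,  63], dtype=int32)), (array([250.1, 303.5]), array([246, 296,  11,  15,  56], dtype=int32)), (array([318.5, 298.8]), array([314, 296,  11,   6,  33], dtype=int32)), (array([254.1, 316.9]), array([249, 314,  11,   6,  37], dtype=int32))]
```

Run:
```python
from h import *
t=load("top0");s=load("side0")
I=t["img"].astype(int)
hsv=cv2.cvtColor(t["img"],cv2.COLOR_RGB2HSV).astype(int)
H,S,V=hsv[...,0],hsv[...,1],hsv[...,2]
box=np.zeros(H.shape,bool);box[235:345,205:290]=1
wood=(S>60)&(H<25)&(V>110)&box
pts=np.argwhere(wood)[:,::-1].astype(np.float32)
rr=cv2.minAreaRect(cv2.convexHull(pts)); B=cv2.boxPoints(rr); print("rack",rr)
P=np.array([onz(t,p,.078) for p in B]);print(P.round(4), P.mean(0))
blue=(S>90)&(H>100)&(H<130)&box
n,l,st,ce=cv2.connectedComponentsWithStats(blue.astype(np.uint8),connectivity=8)
bp=[ce[i] for i in range(1,n) if st[i,4]>5];print("bands",bp)
Q=np.array([onz(t,p,.109) for p in bp]);print(Q, Q.mean(0), np.linalg.norm(Q[0]-Q[-1]))
d=Q[0]-Q[-1];print("band yaw",np.degrees(np.arctan2(d[1],d[0])))
d=P[1]-P[0];d2=P[2]-P[1];print("rack yaw",[np.degrees(np.arctan2(x[1],x[0])) for x in(d,d2)])
# blue bands side
J=cv2.cvtColor(s["img"],cv2.COLOR_RGB2HSV).astype(int)
bs=np.zeros(J.shape[:2],bool);bs[185:230,255:335]=1
b2=(J[...,1]>70)&(J[...,0]>100)&(J[...,0]<130)&bs
n,l,st,ce=cv2.connectedComponentsWithStats(b2.astype(np.uint8),connectivity=8)
print("side bands",[(ce[i],st[i,4]) for i in range(1,n)])
for q in Q: print("proj",proj(s,q))
# holder
c=np.array([[378.45,251.66],[410.18,239.88],[448.44,342.87],[416.70,354.65]])
for z in(.078,.084,.09):
    A=np.array([onz(t,p,z) for p in c]);d=(A[0]+A[1]-A[2]-A[3])/2
    print(z,"yaw",np.degrees(np.arctan2(d[1],d[0])),"mean",A.mean(0),"side proj",[proj(s,a).round(1).tolist() for a in A])
```

```text
rack ((247.3433380126953, 287.549560546875), (28.565746307373047, 68.91118621826172), 22.2490234375)
[[ 0.4867  0.0783  0.078 ]
 [ 0.5972  0.0321  0.078 ]
 [ 0.5775 -0.0141  0.078 ]
 [ 0.4674  0.0323  0.078 ]] [0.53218299 0.03214721 0.078     ]
bands [array([252.        , 270.15384615]), array([239.        , 303.42857143])]
[[0.56194295 0.01973536 0.109     ]
 [0.50629361 0.04204339 0.109     ]] [0.53411828 0.03088938 0.109     ] 0.059954124132901514
band yaw -21.844261847462533
rack yaw [np.float64(-22.692305398228772), np.float64(-113.01007495846089)]
side bands []
proj [310.73576234 203.3574881 ]
proj [284.47738259 198.89776193]
0.078 yaw 19.0593031525553 mean [ 0.51169041 -0.25659373  0.078     ] side proj [[331.9, 281.1], [346.4, 302.7], [232.8, 335.2], [224.6, 310.2]]
0.084 yaw 19.059303152555298 mean [ 0.51197032 -0.25555933  0.084     ] side proj [[331.8, 278.3], [346.2, 299.6], [233.0, 331.8], [224.8, 307.0]]
0.09 yaw 19.059303152555295 mean [ 0.51225024 -0.25452492  0.09      ] side proj [[331.7, 275.4], [346.0, 296.5], [233.2, 328.2], [224.9, 303.8]]
```

```bash
cat > go.py <<'E'
import sys,numpy as np
from scipy.spatial.transform import Rotation as R
from bench import r
def st(): 
    s=r.read_state(); return s
def delta(x,y,z,yaw):  # tool pointing down, tool x at world yaw (deg)
    s=r.read_state(); Rc=R.from_rotvec(s["eef_rot"]); a=np.radians(yaw)
    Rt=R.from_matrix(np.array([[np.cos(a),np.sin(a),0],[np.sin(a),-np.cos(a),0],[0,0,-1]]))
    d=Rc.inv().apply(np.array([x,y,z])-s["tool_pos"]); w=(Rc.inv()*Rt).as_rotvec()
    X=Rc.as_matrix()[:,0]
    print("t",s["time"],"pos",s["tool_pos"].round(4),"yaw",np.degrees(np.arctan2(X[1],X[0])).round(2),"tiltz",Rc.as_matrix()[:,2].round(4),"F",s["force"].round(2),"T",s["torque"].round(2),"w",round(s["gripper_width"],4))
    print("delta",d.round(4),"rot",w.round(4))
if __name__=="__main__": delta(*map(float,sys.argv[1:5]))
E
python3 go.py .533 .0315 .17 157.7
```

```text
t 0.1 pos [0.2514 0.626  0.1771] yaw 158.12 tiltz [-4.0e-04 -1.1e-03 -1.0e+00] F [-0.23  0.49  1.5 ] T [-0.01 -0.02 -0.01] w 0.0943
delta [-0.4829 -0.4467  0.0077] rot [-0.0012  0.0001  0.0074]
```

Request:
jog_arm(
  deltas=[
    {"dx": -0.483, "dy": -0.447, "dz": 0.007, "rz": 0.0074},
    {"dx": -0.483, "dy": -0.447, "dz": 0.007, "rz": 0.0074},
    {"dx": -0.483, "dy": -0.447, "dz": 0.007, "rz": 0.0074},
    {"dx": -0.483, "dy": -0.447, "dz": 0.007, "rz": 0.0074},
    {"dx": -0.483, "dy": -0.447, "dz": 0.007, "rz": 0.0074},
  ],
)

```text
invalid input
```

```bash
python3 go.py .533 .0315 .17 157.7
```

```text
t 0.1 pos [0.2514 0.626  0.1771] yaw 158.12 tiltz [-4.0e-04 -1.1e-03 -1.0e+00] F [-0.23  0.49  1.5 ] T [-0.01 -0.02 -0.01] w 0.0943
delta [-0.4829 -0.4467  0.0077] rot [-0.0012  0.0001  0.0074]
```

Request:
jog_arm(
  deltas=[
    {"dx": -0.483, "dy": -0.447, "dz": 0.007, "rx": 0, "ry": 0, "rz": 0.0074, "fingers": 1},
    {"dx": -0.483, "dy": -0.447, "dz": 0.007, "rx": 0, "ry": 0, "rz": 0.0074, "fingers": 1},
    {"dx": -0.483, "dy": -0.447, "dz": 0.007, "rx": 0, "ry": 0, "rz": 0.0074, "fingers": 1},
    {"dx": -0.483, "dy": -0.447, "dz": 0.007, "rx": 0, "ry": 0, "rz": 0.0074, "fingers": 1},
    {"dx": -0.483, "dy": -0.447, "dz": 0.007, "rx": 0, "ry": 0, "rz": 0.0074, "fingers": 1},
  ],
)

```text
time: 0.6
tool_pos: [0.3589, 0.3983, 0.1749]
eef_rot: [-0.607, -3.082, 0.0]
force: [1.7, -0.3, -0.5]
gripper_width: 0.0938
```

```bash
python3 go.py .533 .0315 .17 157.7
```

```text
t 0.6 pos [0.3589 0.3983 0.1749] yaw 157.7 tiltz [-2.e-04 -2.e-04 -1.e+00] F [ 1.67 -0.25 -0.53] T [ 0.04 -0.06  0.05] w 0.0938
delta [-0.3002 -0.2734  0.005 ] rot [-0.0002 -0.0001  0.    ]
```

Request:
jog_arm(
  deltas=[
    {"dx": -0.3, "dy": -0.273, "dz": 0.005, "rx": 0, "ry": 0, "rz": 0, "fingers": 1},
    {"dx": -0.3, "dy": -0.273, "dz": 0.005, "rx": 0, "ry": 0, "rz": 0, "fingers": 1},
    {"dx": -0.3, "dy": -0.273, "dz": 0.005, "rx": 0, "ry": 0, "rz": 0, "fingers": 1},
    {"dx": -0.3, "dy": -0.273, "dz": 0.005, "rx": 0, "ry": 0, "rz": 0, "fingers": 1},
    {"dx": -0.3, "dy": -0.273, "dz": 0.005, "rx": 0, "ry": 0, "rz": 0, "fingers": 1},
  ],
)

```text
time: 1.1
tool_pos: [0.4661, 0.1726, 0.1721]
eef_rot: [0.607, 3.082, 0.0]
force: [1.3, 1.2, 0.2]
gripper_width: 0.0937
```

```bash
python3 go.py .533 .0315 .15 157.7
```

```text
t 1.1 pos [0.4661 0.1726 0.1721] yaw 157.7 tiltz [ 1.e-04  2.e-04 -1.e+00] F [1.28 1.22 0.19] T [-0.02 -0.08 -0.01] w 0.0937
delta [-0.1155 -0.1052  0.0221] rot [ 0.0003 -0.      0.0001]
```

Request:
jog_arm(
  deltas=[
    {"dx": -0.1155, "dy": -0.105, "dz": 0.022, "rx": 0, "ry": 0, "rz": 0, "fingers": 1},
    {"dx": -0.1155, "dy": -0.105, "dz": 0.022, "rx": 0, "ry": 0, "rz": 0, "fingers": 1},
    {"dx": -0.1155, "dy": -0.105, "dz": 0.022, "rx": 0, "ry": 0, "rz": 0, "fingers": 1},
    {"dx": -0.1155, "dy": -0.105, "dz": 0.022, "rx": 0, "ry": 0, "rz": 0, "fingers": 1},
    {"dx": -0.1155, "dy": -0.105, "dz": 0.022, "rx": 0, "ry": 0, "rz": 0, "fingers": 1},
  ],
)

```text
time: 1.6
tool_pos: [0.5327, 0.0319, 0.1495]
eef_rot: [-0.612, -3.081, 0.001]
force: [-0.3, 1.1, 0.3]
gripper_width: 0.0938
```

```bash
python3 - <<'E'
from bench import r
import cv2,numpy as np
for n in("side",):
    c=r.camera(n); a=c["img"][130:280,200:400,::-1]; cv2.imwrite(f"pics/{n}1.png",cv2.resize(a,None,fx=4,fy=4,interpolation=cv2.INTER_CUBIC)); np.savez(f"pics/{n}1.npz",**c)
E
python3 go.py .533 .0315 .083 157.7
```

```text
t 1.65 pos [0.5324 0.0337 0.1497] yaw 157.65 tiltz [-9.e-04 -1.e-04 -1.e+00] F [-1.21  0.84  0.27] T [ 0.09 -0.05 -0.02] w 0.0938
delta [-0.0014 -0.0018  0.0667] rot [-0.0004 -0.0007 -0.001 ]
```

View pics/side1.png

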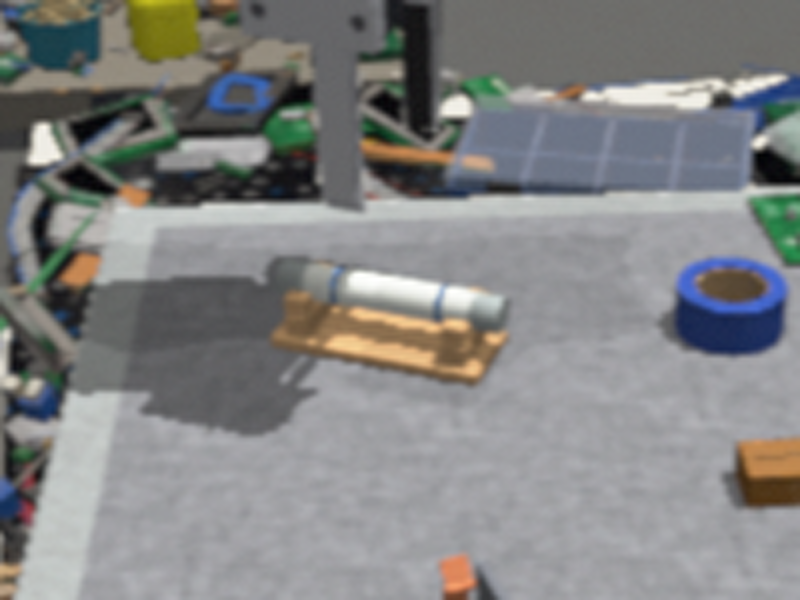

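```bash
python3 - <<'E'
from h import *
s=load("side1")
for p in [(.515,-.012,.15),(.515-.003,-.012-.007,.15),(.55,.075,.15),(.533,.0315,.1013)]: print(proj(s,np.array(p)))
E
python3 go.py .533 .0315 .083 157.7
```

```text
[287.3770593  194.40141504]
[285.82598885 196.17851883]
[304.02083086 174.14986459]
[297.09270834 204.10212717]
t 1.65 pos [0.5324 0.0337 0.1497] yaw 157.65 tiltz [-9.e-04 -1.e-04 -1.e+00] F [-1.21  0.84  0.27] T [ 0.09 -0.05 -0.02] w 0.0938
delta [-0.0014 -0.0018  0.0667] rot [-0.0004 -0.0007 -0.001 ]
```

```bash
python3 - <<'E'
from bench import r
from h import *
for n in("top","side"):
    c=r.camera(n); np.savez(f"pics/{n}2.npz",**c)
    print(n,[proj(c,np.array(p)).round(1) for p in [(.515,-.012,.15),(.55,.075,.15),(.533,.0315,.1013)]], c["world_from_camera"].round(3)[:3,3])
    a=c["img"][...,::-1]; a=a[180:360,160:340] if n=="top" else a[100:250,200:400]
    cv2.imwrite(f"pics/{n}2.png",cv2.resize(a,None,fx=3.3,fy=3.3,interpolation=cv2.INTER_CUBIC))
E
python3 go.py .533 .0315 .083 157.7
```

```text
top [array([268.5, 299. ]), array([214.4, 277.9]), array([245.8, 287.3])] [ 0.555 -0.098  0.997]
side [array([287.4, 194.4]), array([304. , 174.1]), array([297.1, 204.1])] [ 0.544 -0.798  0.589]
t 1.75 pos [0.5323 0.0352 0.15  ] yaw 157.8 tiltz [-4.e-04  4.e-04 -1.e+00] F [-0.86 -0.3  -0.92] T [ 0.03 -0.04  0.02] w 0.094
delta [-0.0021 -0.0031  0.067 ] rot [ 0.0003 -0.0005  0.0018]
```

View pics/top2.png

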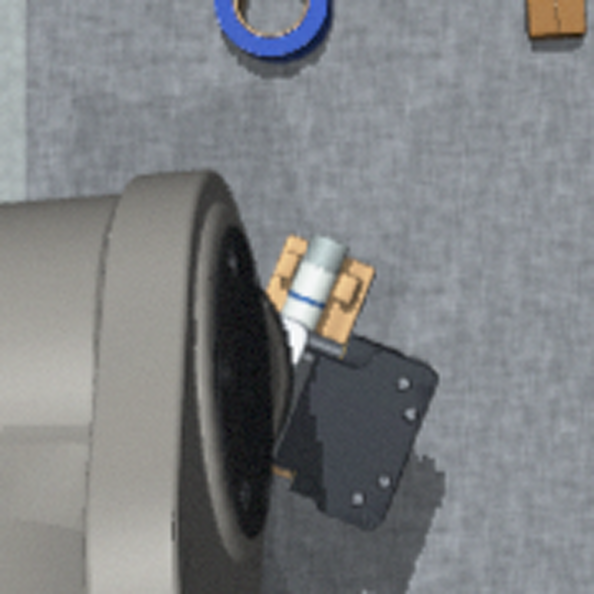

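View pics/side2.png

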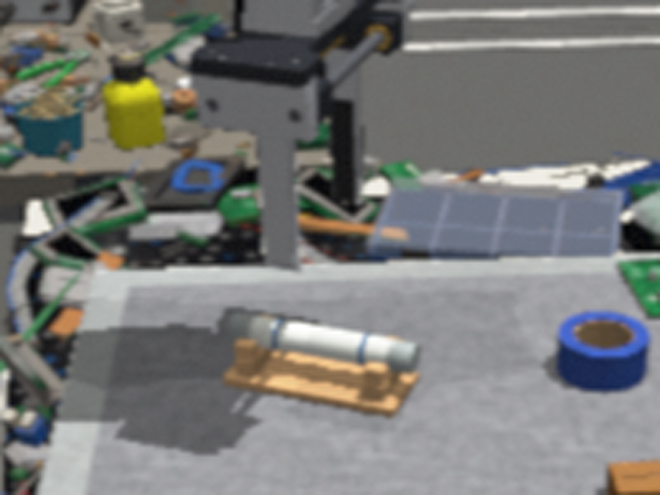

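```bash
python3 - <<'E'
from bench import r
from h import *
t=load("top2");s=load("side2")
print("mid body pred z .25,.3",[proj(t,np.array([.499,-.049,z])).round(1) for z in(.25,.3,.35)])
for z in(.25,.3,.35): print(z,onz(t,(282,317),z),onz(t,(291.8,293.6),z)-onz(t,(272.1,340.6),z))
for z in (.15,.165,.18): print(z,onz(s,(286,181),z),onz(s,(304.5,162.5),z))
# known board: check fuse band tri, tape
print(onz(s,(297,204),.1013))
E
python3 go.py .533 .0315 .083 157.7
```

```text
mid body pred z .25,.3 [array([287.6, 313.4]), array([285.2, 316.3]), array([282.3, 319.6])]
0.25 [ 0.49404865 -0.0409963   0.25      ] [ 0.06560427 -0.02853923  0.        ]
0.3 [ 0.49810008 -0.04482881  0.3       ] [ 0.06121079 -0.02662797  0.        ]
0.35 [ 0.50215151 -0.04866131  0.35      ] [ 0.05681732 -0.02471672  0.        ]
0.15 [0.51152201 0.04566696 0.15      ] [0.55227652 0.13314141 0.15      ]
0.165 [0.51262428 0.0168621  0.165     ] [0.55198703 0.10134931 0.165     ]
0.18 [ 0.51372655 -0.01194275  0.18      ] [0.55169754 0.06955721 0.18      ]
[0.53280519 0.03194188 0.1013    ]
t 1.75 pos [0.5323 0.0352 0.15  ] yaw 157.8 tiltz [-4.e-04  4.e-04 -1.e+00] F [-0.86 -0.3  -0.92] T [ 0.03 -0.04  0.02] w 0.094
delta [-0.0021 -0.0031  0.067 ] rot [ 0.0003 -0.0005  0.0018]
```

Run:
```python
from h import *
s=load("side2")
for z in(.15,.169,.18,.2,.247,.277): print(z,proj(s,np.array([.515,-.012,z])).round(1))
a=s["img"][130:215,250:330,::-1]; cv2.imwrite("pics/z2.png",cv2.resize(a,None,fx=7,fy=7,interpolation=cv2.INTER_NEAREST))
```

```text
0.15 [287.4 194.4]
0.169 [286.9 186. ]
0.18 [286.7 181. ]
0.2 [286.2 171.8]
0.247 [284.9 149.1]
0.277 [284.1 133.9]
```

View pics/z2.png

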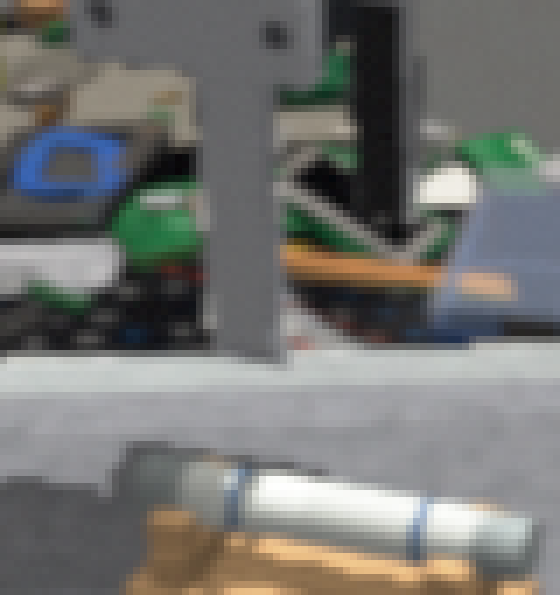

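Request:
jog_arm(
  deltas=[
    {"dx": -0.002, "dy": -0.003, "dz": 0.01, "rx": 0, "ry": 0, "rz": 0, "fingers": 1},
    {"dx": -0.002, "dy": -0.003, "dz": 0.02, "rx": 0, "ry": 0, "rz": 0, "fingers": 1},
    {"dx": -0.002, "dy": -0.003, "dz": 0.03, "rx": 0, "ry": 0, "rz": 0, "fingers": 1},
    {"dx": -0.002, "dy": -0.003, "dz": 0.04, "rx": 0, "ry": 0, "rz": 0, "fingers": 1},
    {"dx": -0.002, "dy": -0.003, "dz": 0.045, "rx": 0, "ry": 0, "rz": 0, "fingers": 1},
  ],
)

```text
time: 2.25
tool_pos: [0.5328, 0.0302, 0.1036]
eef_rot: [-0.607, -3.081, 0.001]
force: [-0.2, -0.6, -0.2]
gripper_width: 0.0935
```

```bash
python3 go.py .533 .0315 .083 157.7
python3 - <<'E'
from bench import r
from h import *
for n in("side",):
    c=r.camera(n); np.savez(f"pics/{n}3.npz",**c)
    a=c["img"][...,::-1]; a=a[140:235,250:350]
    cv2.imwrite(f"pics/{n}3.png",cv2.resize(a,None,fx=6,fy=6,interpolation=cv2.INTER_NEAREST))
E
python3 go.py .533 .0315 .083 157.7
```

```text
t 2.25 pos [0.5328 0.0302 0.1036] yaw 157.72 tiltz [-1.4e-03 -5.0e-04 -1.0e+00] F [-0.18 -0.59 -0.15] T [ 0.04 -0.02  0.01] w 0.0935
delta [0.0003 0.0013 0.0206] rot [-0.001  -0.0011  0.0003]
t 2.3 pos [0.5326 0.0301 0.1034] yaw 157.71 tiltz [-1.8e-03 -6.0e-04 -1.0e+00] F [-0.55 -0.49 -1.75] T [-0.01 -0.01  0.03] w 0.0941
delta [0.0002 0.0015 0.0204] rot [-0.0013 -0.0015  0.0001]
```

View pics/side3.png

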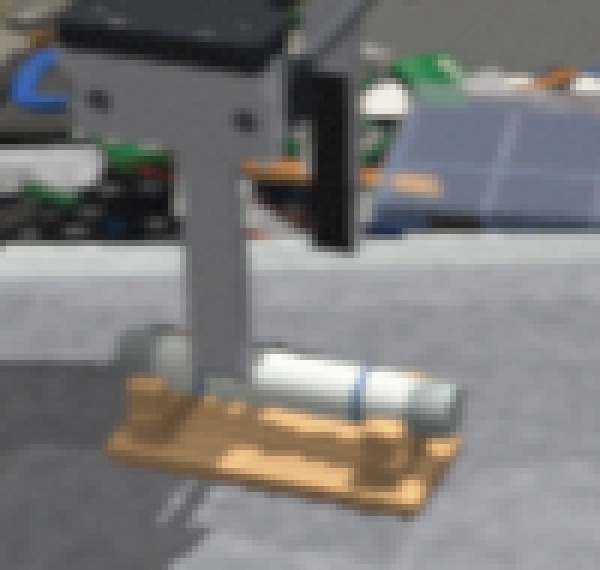

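Request:
jog_arm(
  deltas=[
    {"dx": 0, "dy": 0.001, "dz": 0.006, "rx": 0, "ry": 0, "rz": 0, "fingers": 1},
    {"dx": 0, "dy": 0.001, "dz": 0.012, "rx": 0, "ry": 0, "rz": 0, "fingers": 1},
    {"dx": 0, "dy": 0.001, "dz": 0.018, "rx": 0, "ry": 0, "rz": 0, "fingers": 1},
    {"dx": 0, "dy": 0.001, "dz": 0.018, "rx": 0, "ry": 0, "rz": 0, "fingers": 1},
  ],
)

```text
time: 2.7
tool_pos: [0.5333, 0.0309, 0.0862]
eef_rot: [-0.607, -3.081, 0.001]
force: [-0.2, 0.3, 0.4]
gripper_width: 0.094
```

```bash
python3 - <<'E'
from bench import r
from h import *
for n in("side",):
    c=r.camera(n); np.savez(f"pics/{n}4.npz",**c)
    a=c["img"][...,::-1]; a=a[140:235,250:350]
    cv2.imwrite(f"pics/{n}4.png",cv2.resize(a,None,fx=6,fy=6,interpolation=cv2.INTER_NEAREST))
    for z in (.085,.1,.11,.12,.13): print(z,proj(c,np.array([.515,-.013,z])).round(1),proj(c,np.array([.55,.074,z])).round(1))
E
python3 go.py .533 .0315 .083 157.7
```

```text
0.085 [288.9 222. ] [304.8 200.5]
0.1 [288.5 215.9] [304.6 194.6]
0.11 [288.3 211.8] [304.5 190.7]
0.12 [288.1 207.6] [304.4 186.7]
0.13 [287.8 203.3] [304.3 182.6]
t 2.75 pos [0.5336 0.0309 0.0867] yaw 157.69 tiltz [-6.e-04 -2.e-04 -1.e+00] F [-0.45  0.18  0.25] T [0.04 0.01 0.01] w 0.0941
delta [0.0008 0.0003 0.0037] rot [-0.0004 -0.0005 -0.0001]
```

View pics/side4.png

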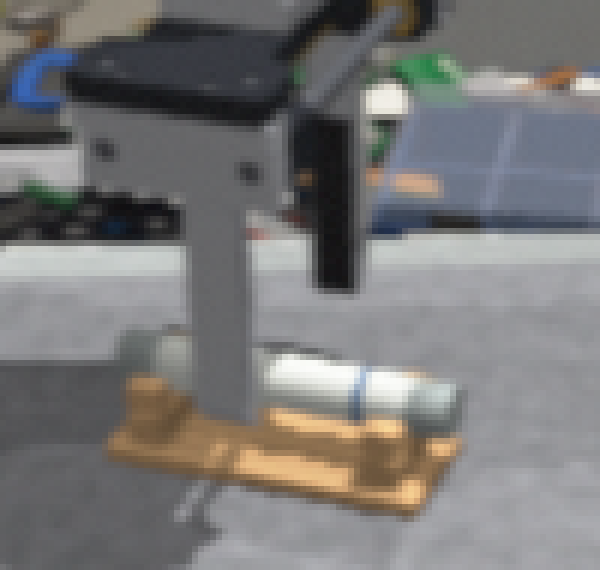

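Request:
jog_arm(
  deltas=[
    {"dx": 0, "dy": 0, "dz": 0.003, "rx": 0, "ry": 0, "rz": 0, "fingers": 1},
    {"dx": 0, "dy": 0, "dz": 0.006, "rx": 0, "ry": 0, "rz": 0, "fingers": 1},
    {"dx": 0, "dy": 0, "dz": 0.008, "rx": 0, "ry": 0, "rz": 0, "fingers": 1},
  ],
)

```text
time: 3.05
tool_pos: [0.5338, 0.031, 0.0788]
eef_rot: [-0.608, -3.082, 0.0]
force: [0.1, 0.2, -0.5]
gripper_width: 0.0938
```

Request:
jog_arm(
  deltas=[
    {"dx": 0, "dy": 0, "dz": 0.002, "rx": 0, "ry": 0, "rz": 0, "fingers": 1},
    {"dx": 0, "dy": 0, "dz": 0.003, "rx": 0, "ry": 0, "rz": 0, "fingers": 1},
  ],
)

```text
time: 3.25
tool_pos: [0.5337, 0.031, 0.0758]
eef_rot: [-0.608, -3.082, 0.0]
force: [0.4, -0.7, -0.2]
gripper_width: 0.0938
```

Request:
jog_arm(
  deltas=[
    {"dx": 0, "dy": 0, "dz": 0.003, "rx": 0, "ry": 0, "rz": 0, "fingers": 1},
    {"dx": 0, "dy": 0, "dz": 0.006, "rx": 0, "ry": 0, "rz": 0, "fingers": 1},
  ],
)

```text
time: 3.45
tool_pos: [0.5338, 0.031, 0.0699]
eef_rot: [0.608, 3.082, 0.0]
force: [0.3, -0.5, -0.0]
gripper_width: 0.0942
```

Request:
jog_arm(
  deltas=[
    {"dx": 0, "dy": 0, "dz": 0.001, "rx": 0, "ry": 0, "rz": 0, "fingers": 1},
    {"dx": 0, "dy": 0, "dz": 0.003, "rx": 0, "ry": 0, "rz": 0, "fingers": 1},
  ],
)

```text
time: 3.65
tool_pos: [0.5338, 0.031, 0.0669]
eef_rot: [-0.608, -3.082, 0.0]
force: [-1.0, -0.7, -0.3]
gripper_width: 0.0944
```

```bash
python3 - <<'E'
from bench import r
from h import *
for n in("side",):
    c=r.camera(n); np.savez(f"pics/{n}5.npz",**c)
    a=c["img"][...,::-1]; a=a[140:235,250:350]
    cv2.imwrite(f"pics/{n}5.png",cv2.resize(a,None,fx=6,fy=6,interpolation=cv2.INTER_NEAREST))
E
python3 go.py .533 .0315 .083 157.7
```

```text
t 3.7 pos [0.5337 0.031  0.0667] yaw 157.7 tiltz [-3.e-04 -1.e-04 -1.e+00] F [-0.99  0.53 -1.56] T [-0.04  0.    0.03] w 0.0942
delta [ 0.0008  0.0002 -0.0163] rot [-0.0002 -0.0002 -0.0001]
```

View pics/side5.png

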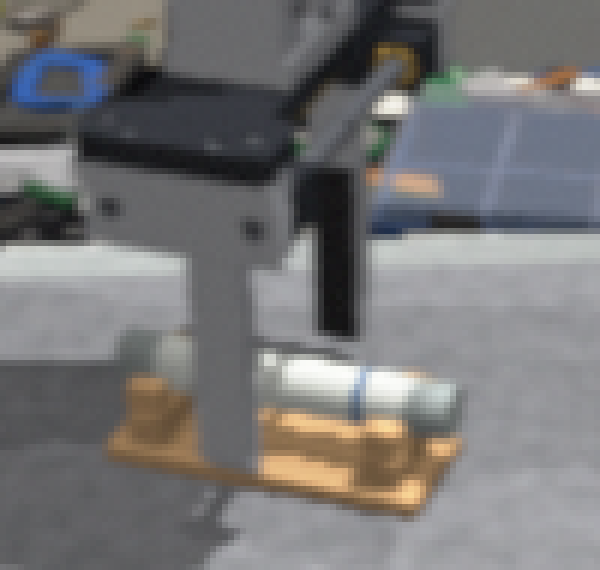

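Request:
jog_arm(
  deltas=[
    {"dx": 0.001, "dy": 0, "dz": 0.004, "rx": 0, "ry": 0, "rz": 0, "fingers": 1},
    {"dx": 0.001, "dy": 0, "dz": 0.008, "rx": 0, "ry": 0, "rz": 0, "fingers": 1},
    {"dx": 0.001, "dy": 0, "dz": 0.011, "rx": 0, "ry": 0, "rz": 0, "fingers": 1},
    {"dx": 0.001, "dy": 0, "dz": 0.011, "rx": 0, "ry": 0, "rz": 0, "fingers": 1},
  ],
)

```text
time: 4.1
tool_pos: [0.5326, 0.0313, 0.0555]
eef_rot: [-0.607, -3.082, 0.001]
force: [-0.3, -0.2, -0.0]
gripper_width: 0.0943
```

```bash
python3 - <<'E'
from bench import r
from h import *
for n in("side",):
    c=r.camera(n); np.savez(f"pics/{n}6.npz",**c)
    a=c["img"][...,::-1]; a=a[140:235,250:350]
    cv2.imwrite(f"pics/{n}6.png",cv2.resize(a,None,fx=6,fy=6,interpolation=cv2.INTER_NEAREST))
    for z in (.075,.08,.085,.09): print(z,proj(c,np.array([.515,-.013,z])).round(1),proj(c,np.array([.55,.074,z])).round(1))
E
python3 go.py .533 .0315 .083 157.7
```

```text
0.075 [289.1 226.1] [304.9 204.4]
0.08 [289.  224.1] [304.9 202.4]
0.085 [288.9 222. ] [304.8 200.5]
0.09 [288.7 220. ] [304.7 198.6]
t 4.15 pos [0.5327 0.0313 0.0558] yaw 157.69 tiltz [-5.e-04 -2.e-04 -1.e+00] F [-0.05 -0.66 -0.8 ] T [-0.04 -0.   -0.06] w 0.0941
delta [-0.0002  0.0003 -0.0272] rot [-0.0004 -0.0004 -0.0001]
```

View pics/side6.png

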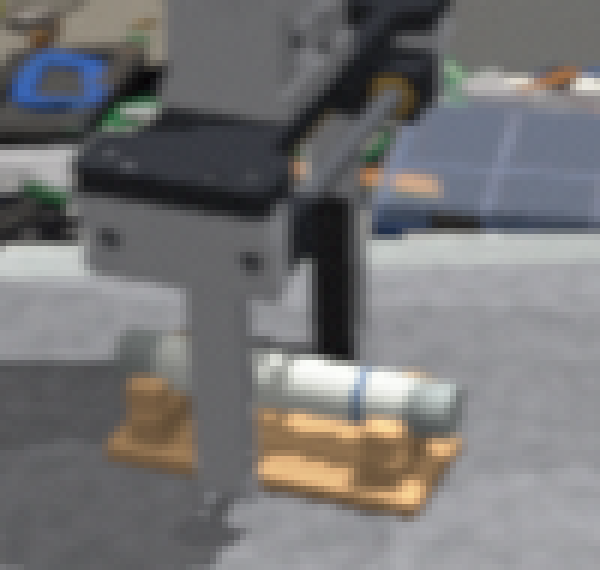

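Request:
jog_arm(
  deltas=[
    {"dx": 0, "dy": 0, "dz": 0.002, "rx": 0, "ry": 0, "rz": 0, "fingers": 1},
    {"dx": 0, "dy": 0, "dz": 0.005, "rx": 0, "ry": 0, "rz": 0, "fingers": 1},
    {"dx": 0, "dy": 0, "dz": 0.007, "rx": 0, "ry": 0, "rz": 0, "fingers": 1},
  ],
)

```text
time: 4.45
tool_pos: [0.5328, 0.0314, 0.0488]
eef_rot: [-0.608, -3.082, 0.0]
force: [-0.6, -0.0, -0.1]
gripper_width: 0.0942
```

Request:
jog_arm(
  deltas=[
    {"dx": 0, "dy": 0, "dz": 0.002, "rx": 0, "ry": 0, "rz": 0, "fingers": 1},
    {"dx": 0, "dy": 0, "dz": 0.004, "rx": 0, "ry": 0, "rz": 0, "fingers": 1},
  ],
)

```text
time: 4.65
tool_pos: [0.5329, 0.0314, 0.0448]
eef_rot: [-0.608, -3.082, 0.0]
force: [1.2, -0.1, 0.3]
gripper_width: 0.0941
```

Request:
jog_arm(
  deltas=[
    {"dx": 0, "dy": 0, "dz": 0.002, "rx": 0, "ry": 0, "rz": 0, "fingers": 1},
  ],
)

```text
time: 4.75
tool_pos: [0.5329, 0.0314, 0.0428]
eef_rot: [-0.608, -3.082, 0.0]
force: [0.2, -0.5, -0.1]
gripper_width: 0.0941
```

Request:
jog_arm(
  deltas=[
    {"dx": 0, "dy": 0, "dz": 0.002, "rx": 0, "ry": 0, "rz": 0, "fingers": 1},
  ],
)

```text
time: 4.85
tool_pos: [0.5331, 0.0314, 0.0422]
eef_rot: [-0.608, -3.082, -0.001]
force: [-20.6, -1.4, 67.6]
gripper_width: 0.094
```

Request:
jog_arm(
  deltas=[
    {"dx": 0, "dy": 0, "dz": 0.002, "rx": 0, "ry": 0, "rz": 0, "fingers": 1},
  ],
)

```text
time: 4.95
tool_pos: [0.5333, 0.0314, 0.0419]
eef_rot: [-0.608, -3.082, -0.003]
force: [-34.4, -3.0, 109.0]
gripper_width: 0.0943
```

```bash
python3 - <<'E'
from bench import r
from h import *
for n in("side",):
    c=r.camera(n); np.savez(f"pics/{n}7.npz",**c)
    a=c["img"][...,::-1]; a=a[140:235,250:350]
    cv2.imwrite(f"pics/{n}7.png",cv2.resize(a,None,fx=6,fy=6,interpolation=cv2.INTER_NEAREST))
E
python3 go.py .533 .0315 .083 157.7
```

```text
t 5.0 pos [0.5332 0.0314 0.042 ] yaw 157.67 tiltz [ 1.0e-04  1.9e-03 -1.0e+00] F [-24.37  -0.31  75.75] T [-0.84  6.39  0.11] w 0.0938
delta [ 0.0002  0.0001 -0.041 ] rot [ 0.0018 -0.0006 -0.0006]
```

View pics/side7.png

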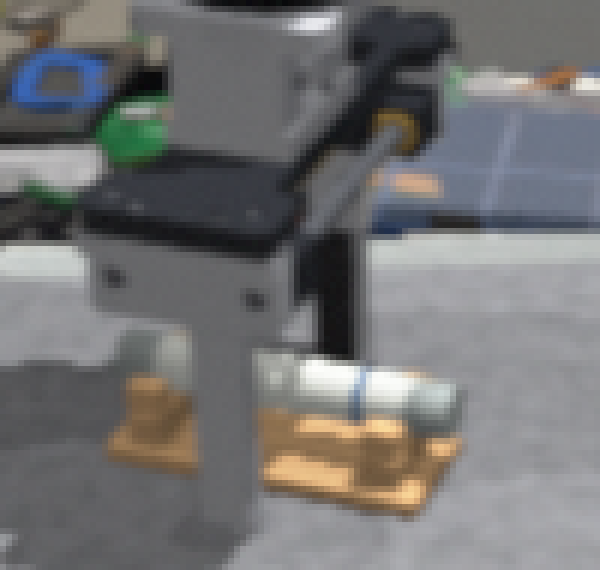

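Request:
jog_arm(
  deltas=[
    {"dx": 0, "dy": 0, "dz": -0.008, "rx": 0, "ry": 0, "rz": 0, "fingers": 1},
    {"dx": 0, "dy": 0, "dz": -0.0165, "rx": 0, "ry": 0, "rz": 0, "fingers": 1},
    {"dx": 0, "dy": 0, "dz": -0.0165, "rx": 0, "ry": 0, "rz": 0, "fingers": 1},
  ],
)

```text
time: 5.3
tool_pos: [0.5335, 0.0315, 0.0564]
eef_rot: [0.607, 3.081, 0.001]
force: [-0.4, 1.0, -0.5]
gripper_width: 0.094
```

```bash
python3 go.py .533 .0315 .0552 157.7
```

```text
t 5.3 pos [0.5335 0.0315 0.0564] yaw 157.69 tiltz [ 1.4e-03  4.0e-04 -1.0e+00] F [-0.41  0.98 -0.53] T [-0.04 -0.01 -0.01] w 0.094
delta [ 0.0005 -0.0002  0.0012] rot [ 0.0009  0.0011 -0.0001]
```

Now close the fingers.

Request:
jog_arm(
  deltas=[
    {"dx": 0, "dy": 0, "dz": 0.001, "rx": 0, "ry": 0, "rz": 0, "fingers": -1},
    {"dx": 0, "dy": 0, "dz": 0.001, "rx": 0, "ry": 0, "rz": 0, "fingers": -1},
    {"dx": 0, "dy": 0, "dz": 0.001, "rx": 0, "ry": 0, "rz": 0, "fingers": -1},
    {"dx": 0, "dy": 0, "dz": 0.001, "rx": 0, "ry": 0, "rz": 0, "fingers": -1},
    {"dx": 0, "dy": 0, "dz": 0.001, "rx": 0, "ry": 0, "rz": 0, "fingers": -1},
  ],
)

```text
time: 5.8
tool_pos: [0.5328, 0.0313, 0.0543]
eef_rot: [-0.608, -3.082, 0.0]
force: [0.6, -0.1, -0.6]
gripper_width: 0.0573
```

```bash
python3 go.py .533 .0315 .0552 157.7
```

```text
t 5.8 pos [0.5328 0.0313 0.0543] yaw 157.69 tiltz [-3.e-04 -2.e-04 -1.e+00] F [ 0.64 -0.08 -0.58] T [ 0.01  0.03 -0.02] w 0.0573
delta [-0.0001  0.0003 -0.0009] rot [-0.0003 -0.0002 -0.0001]
```

Request:
jog_arm(
  deltas=[
    {"dx": 0, "dy": 0, "dz": 0, "rx": 0, "ry": 0, "rz": 0, "fingers": -1},
    {"dx": 0, "dy": 0, "dz": 0, "rx": 0, "ry": 0, "rz": 0, "fingers": -1},
    {"dx": 0, "dy": 0, "dz": 0, "rx": 0, "ry": 0, "rz": 0, "fingers": -1},
    {"dx": 0, "dy": 0, "dz": 0, "rx": 0, "ry": 0, "rz": 0, "fingers": -1},
    {"dx": 0, "dy": 0, "dz": 0, "rx": 0, "ry": 0, "rz": 0, "fingers": -1},
  ],
)

```text
time: 6.3
tool_pos: [0.5329, 0.0314, 0.0545]
eef_rot: [0.607, 3.082, -0.0]
force: [0.3, -0.3, 0.7]
gripper_width: 0.0199
```

Request:
jog_arm(
  deltas=[
    {"dx": 0, "dy": 0, "dz": 0, "rx": 0, "ry": 0, "rz": 0, "fingers": -1},
    {"dx": 0, "dy": 0, "dz": 0, "rx": 0, "ry": 0, "rz": 0, "fingers": -1},
  ],
)

```text
time: 6.5
tool_pos: [0.5328, 0.0314, 0.0545]
eef_rot: [-0.608, -3.082, 0.0]
force: [0.5, 0.3, 0.7]
gripper_width: 0.0198
```

```bash
python3 go.py .533 .0315 .0552 157.7
```

```text
t 6.5 pos [0.5328 0.0314 0.0545] yaw 157.7 tiltz [-1.e-04 -1.e-04 -1.e+00] F [0.5  0.27 0.7 ] T [ 0.01  0.01 -0.  ] w 0.0198
delta [-0.0001  0.0002 -0.0007] rot [-0.0001 -0.0001 -0.0001]
```

Request:
jog_arm(
  deltas=[
    {"dx": 0, "dy": 0, "dz": -0.01, "rx": 0, "ry": 0, "rz": 0, "fingers": -1},
    {"dx": 0, "dy": 0, "dz": -0.03, "rx": 0, "ry": 0, "rz": 0, "fingers": -1},
    {"dx": 0, "dy": 0, "dz": -0.05, "rx": 0, "ry": 0, "rz": 0, "fingers": -1},
    {"dx": 0, "dy": 0, "dz": -0.07, "rx": 0, "ry": 0, "rz": 0, "fingers": -1},
    {"dx": 0, "dy": 0, "dz": -0.075, "rx": 0, "ry": 0, "rz": 0, "fingers": -1},
  ],
)

```text
time: 7.0
tool_pos: [0.5339, 0.0315, 0.1319]
eef_rot: [0.607, 3.08, 0.002]
force: [0.9, 0.2, -2.1]
gripper_width: 0.02
```

```bash
python3 - <<'E'
import numpy as np
a=np.radians(19.06);c=np.array([.5117,-.2572]);print(c-.012*np.array([np.cos(a),np.sin(a)]))
E
python3 go.py .5004 -.2611 .128 199.06
```

```text
[ 0.50035787 -0.2611187 ]
t 7.0 pos [0.5339 0.0315 0.1319] yaw 157.68 tiltz [ 2.8e-03  9.0e-04 -1.0e+00] F [ 0.9   0.2  -2.06] T [ 0.02 -0.02  0.04] w 0.02
delta [-0.0801 -0.2834  0.0035] rot [ 0.001   0.0029 -0.7221]
```

Request:
jog_arm(
  deltas=[
    {"dx": -0.08, "dy": -0.283, "dz": 0, "rx": 0, "ry": 0, "rz": -0.722, "fingers": -1},
    {"dx": -0.08, "dy": -0.283, "dz": 0, "rx": 0, "ry": 0, "rz": -0.722, "fingers": -1},
    {"dx": -0.08, "dy": -0.283, "dz": 0, "rx": 0, "ry": 0, "rz": -0.722, "fingers": -1},
    {"dx": -0.08, "dy": -0.283, "dz": 0, "rx": 0, "ry": 0, "rz": -0.722, "fingers": -1},
    {"dx": -0.08, "dy": -0.283, "dz": 0, "rx": 0, "ry": 0, "rz": -0.722, "fingers": -1},
  ],
)

```text
time: 7.5
tool_pos: [0.5085, -0.1847, 0.1293]
eef_rot: [0.414, -3.114, -0.0]
force: [0.9, -0.5, -1.3]
gripper_width: 0.0198
```

```bash
python3 go.py .5004 -.2611 .128 199.06
```

```text
t 7.5 pos [ 0.5085 -0.1847  0.1293] yaw -164.87 tiltz [-3.e-04  1.e-04 -1.e+00] F [ 0.93 -0.48 -1.29] T [ 0.11 -0.09  0.04] w 0.0198
delta [ 0.0278 -0.0716  0.0013] rot [ 0.0002 -0.0002 -0.0686]
```

Request:
jog_arm(
  deltas=[
    {"dx": 0.014, "dy": -0.036, "dz": 0, "rx": 0, "ry": 0, "rz": -0.0686, "fingers": -1},
    {"dx": 0.028, "dy": -0.0715, "dz": 0, "rx": 0, "ry": 0, "rz": -0.0686, "fingers": -1},
    {"dx": 0.028, "dy": -0.0715, "dz": 0, "rx": 0, "ry": 0, "rz": -0.0686, "fingers": -1},
    {"dx": 0.028, "dy": -0.0715, "dz": 0, "rx": 0, "ry": 0, "rz": -0.0686, "fingers": -1},
  ],
)

```text
time: 7.9
tool_pos: [0.4998, -0.2601, 0.1291]
eef_rot: [0.508, -3.099, -0.0]
force: [0.2, 0.2, -1.8]
gripper_width: 0.0198
```

```bash
python3 - <<'E'
from bench import r
from h import *
o=[]
for n in("side","top"):
    c=r.camera(n); np.savez(f"pics/{n}8.npz",**c)
    a=c["img"][...,::-1]; a=a[220:345,215:365] if n=="side" else a[225:365,350:490]
    cv2.imwrite(f"pics/{n}8.png",cv2.resize(a,None,fx=4.2,fy=4.2,interpolation=cv2.INTER_CUBIC))
E
python3 go.py .5004 -.2611 .128 199.06
```

```text
t 8.0 pos [ 0.5004 -0.2584  0.1292] yaw -161.2 tiltz [-6.e-04  5.e-04 -1.e+00] F [-0.68  0.53 -1.24] T [-0.03  0.    0.01] w 0.0198
delta [ 0.0009 -0.0025  0.0012] rot [ 0.0007 -0.0004 -0.0046]
```

View pics/side8.png

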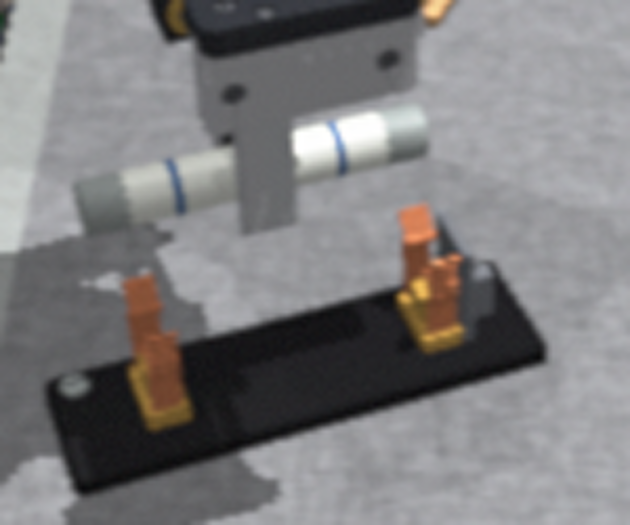

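View pics/top8.png

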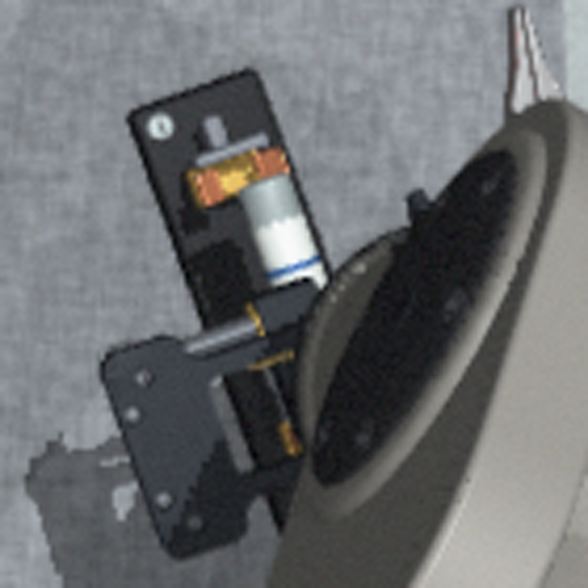

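Run:
```python
from h import *
t=load("top8");s=load("side8")
a=np.radians(19.06);ux=np.array([np.cos(a),np.sin(a)]);uy=np.array([-ux[1],ux[0]]);c0=np.array([.5117,-.2572])
def hf(P): d=P[:2]-c0; return d@ux,d@uy
zf=.1292+.0468
# top: white section right of the gripper
I=t["img"].astype(int)
m=(I.min(2)>120)&(np.ptp(I,axis=2)<30); b=np.zeros(m.shape,bool); b[262:293,400:432]=1; m&=b
cnt=big(m); rc=cv2.minAreaRect(cnt); B=cv2.boxPoints(rc); print(rc); 
print("hf box",[np.round(np.array(hf(onz(t,p,zf)))*1000,1) for p in B])
# side: fuse mask
J=s["img"].astype(int); hs=cv2.cvtColor(s["img"],cv2.COLOR_RGB2HSV)
cv2.imwrite("pics/s8c.png",cv2.resize(s["img"][240:280,228:322,::-1],None,fx=8,fy=8,interpolation=cv2.INTER_NEAREST))
cv2.imwrite("pics/t8c.png",cv2.resize(t["img"][255:300,390:440,::-1],None,fx=12,fy=12,interpolation=cv2.INTER_NEAREST))
```

```text
((415.9500427246094, 277.35003662109375), (20.871028900146484, 12.332881927490234), 71.56504821777344)
hf box [array([53.5,  9.6]), array([53. , -9.6]), array([20.7, -8.4]), array([21.2, 10.8])]
```

View pics/s8c.png

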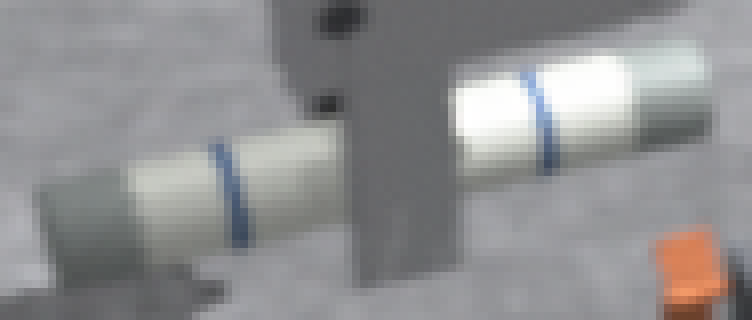

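View pics/t8c.png

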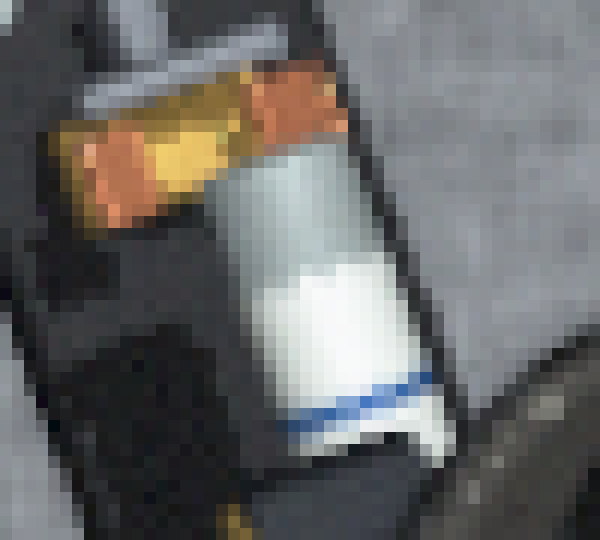

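```bash
python3 - <<'E'
from h import *
t=load("top8");t0=load("top0")
a=np.radians(19.06);ux=np.array([np.cos(a),np.sin(a)]);uy=np.array([-ux[1],ux[0]]);c0=np.array([.5117,-.2572])
def hf(P): d=P[:2]-c0; return (np.array([d@ux,d@uy])*1000).round(1)
for p,z in (((407.7,266.9),.120),((400.6,270.4),.12),((414.8,263.3),.12),((405.4,260.8),.122),((397,263.5),.122),((413.9,258),.122)): print(p,hf(onz(t,p,z)))
cv2.imwrite("pics/t0c.png",np.hstack([cv2.resize(t0["img"][y:y+45,x:x+40,::-1],None,fx=10,fy=10,interpolation=cv2.INTER_NEAREST) for x,y in((387,250),(408,305))]))
# screws
for (x0,x1,y0,y1) in((378,398,245,262),(412,428,338,356)):
    g=t0["img"][y0:y1,x0:x1].astype(int).min(2); m=g>130; n,l,st,ce=cv2.connectedComponentsWithStats(m.astype(np.uint8)); 
    for i in range(1,n): print(st[i],ce[i]+[x0,y0],hf(onz(t0,ce[i]+[x0,y0],.078)))
E
python3 go.py .5004 -.2611 .128 199.06
```

```text
(407.7, 266.9) [54.2 -1.9]
(400.6, 270.4) [52.8 11.3]
(414.8, 263.3) [ 55.8 -15.1]
(405.4, 260.8) [65.1 -1.5]
(397, 263.5) [65.6 13.2]
(413.9, 258) [ 64.7 -16.4]
[ 0  0 15 17 80] [381.8    250.2625] [95.  23.9]
[ 7  7  6  6 28] [387.67857143 254.67857143] [84.3 16.9]
[ 0  6 16 12 60] [417.36666667 352.28333333] [-91.3  27.4]
[ 7  6  6  6 28] [421.67857143 346.35714286] [-84.3  16.8]
t 8.0 pos [ 0.5004 -0.2584  0.1292] yaw -161.2 tiltz [-6.e-04  5.e-04 -1.e+00] F [-0.68  0.53 -1.24] T [-0.03  0.    0.01] w 0.0198
delta [ 0.0009 -0.0025  0.0012] rot [ 0.0007 -0.0004 -0.0046]
```

View pics/t0c.png

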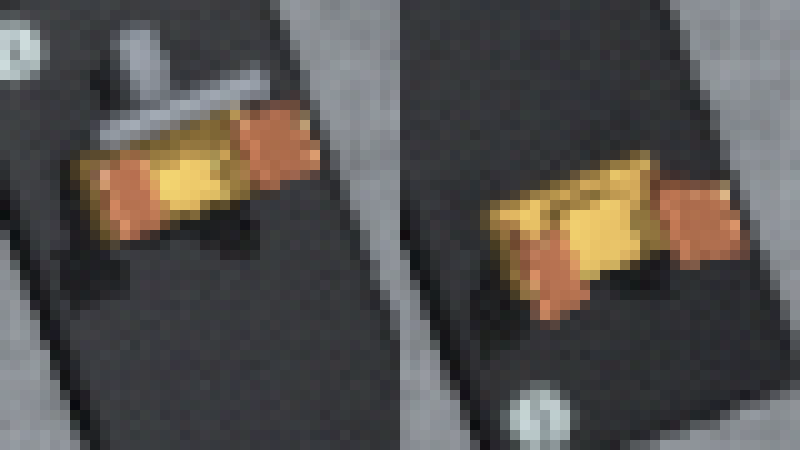

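Request:
jog_arm(
  deltas=[
    {"dx": 0, "dy": 0, "dz": 0.005, "rx": 0, "ry": 0, "rz": 0, "fingers": -1},
    {"dx": 0, "dy": 0, "dz": 0.015, "rx": 0, "ry": 0, "rz": 0, "fingers": -1},
    {"dx": 0, "dy": 0, "dz": 0.025, "rx": 0, "ry": 0, "rz": 0, "fingers": -1},
    {"dx": 0, "dy": 0, "dz": 0.03, "rx": 0, "ry": 0, "rz": 0, "fingers": -1},
    {"dx": 0, "dy": 0, "dz": 0.03, "rx": 0, "ry": 0, "rz": 0, "fingers": -1},
  ],
)

```text
time: 8.5
tool_pos: [0.4998, -0.2591, 0.0984]
eef_rot: [0.512, -3.098, -0.001]
force: [-0.2, -1.2, -1.3]
gripper_width: 0.0201
```

```bash
python3 go.py .5003 -.2609 .081 199.06
```

```text
t 8.5 pos [ 0.4998 -0.2591  0.0984] yaw -161.24 tiltz [-1.8e-03  3.0e-04 -1.0e+00] F [-0.24 -1.16 -1.31] T [ 0.1   0.04 -0.07] w 0.0201
delta [ 0.     -0.0019  0.0174] rot [ 0.0009 -0.0016 -0.0053]
```

Request:
jog_arm(
  deltas=[
    {"dx": 0, "dy": -0.002, "dz": 0.004, "rx": 0, "ry": 0, "rz": -0.0053, "fingers": -1},
    {"dx": 0, "dy": -0.002, "dz": 0.008, "rx": 0, "ry": 0, "rz": -0.0053, "fingers": -1},
    {"dx": 0, "dy": -0.002, "dz": 0.012, "rx": 0, "ry": 0, "rz": -0.0053, "fingers": -1},
    {"dx": 0, "dy": -0.002, "dz": 0.012, "rx": 0, "ry": 0, "rz": -0.0053, "fingers": -1},
    {"dx": 0, "dy": -0.002, "dz": 0.012, "rx": 0, "ry": 0, "rz": -0.0053, "fingers": -1},
  ],
)

```text
time: 9.0
tool_pos: [0.501, -0.2614, 0.0875]
eef_rot: [0.52, -3.098, 0.0]
force: [-0.8, 0.0, -1.0]
gripper_width: 0.0197
```

```bash
python3 go.py .5003 -.2609 .081 199.06;python3 - <<'E'
from bench import r
from h import *
for n in("side",):
    c=r.camera(n); np.savez(f"pics/{n}9.npz",**c)
    a=c["img"][...,::-1]; a=a[230:345,215:355]
    cv2.imwrite(f"pics/{n}9.png",cv2.resize(a,None,fx=5,fy=5,interpolation=cv2.INTER_CUBIC))
E
python3 go.py .5003 -.2609 .081 199.06
```

```text
t 9.0 pos [ 0.501  -0.2614  0.0875] yaw -160.95 tiltz [-1.e-04 -0.e+00 -1.e+00] F [-0.83  0.03 -1.02] T [0.   0.03 0.04] w 0.0197
delta [0.0005 0.0007 0.0065] rot [ 0.     -0.0001 -0.0003]
t 9.05 pos [ 0.5011 -0.2615  0.0877] yaw -160.96 tiltz [ 0.e+00 -1.e-04 -1.e+00] F [ 0.14 -0.77 -0.88] T [0.03 0.01 0.01] w 0.0198
delta [0.0005 0.0008 0.0067] rot [-0.0001  0.     -0.0003]
```

View pics/side9.png

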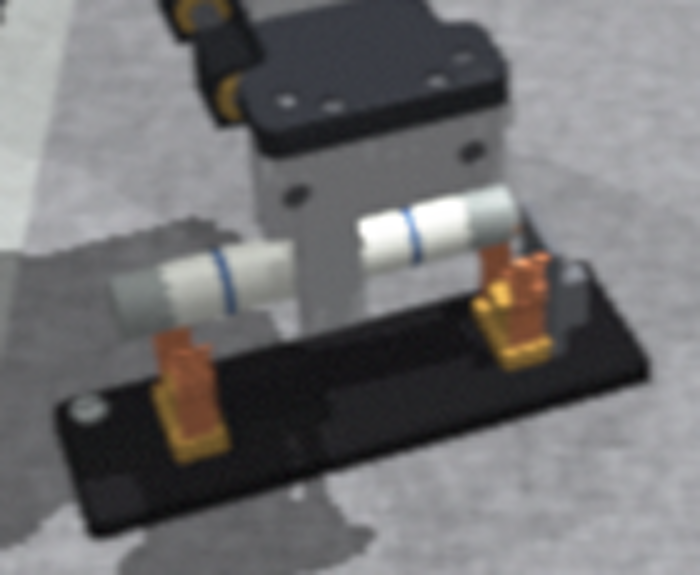

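Request:
jog_arm(
  deltas=[
    {"dx": 0, "dy": 0.0005, "dz": 0.002, "rx": 0, "ry": 0, "rz": 0, "fingers": -1},
    {"dx": 0, "dy": 0.0005, "dz": 0.004, "rx": 0, "ry": 0, "rz": 0, "fingers": -1},
    {"dx": 0, "dy": 0.0005, "dz": 0.0065, "rx": 0, "ry": 0, "rz": 0, "fingers": -1},
    {"dx": 0, "dy": 0.0005, "dz": 0.0065, "rx": 0, "ry": 0, "rz": 0, "fingers": -1},
  ],
)

```text
time: 9.45
tool_pos: [0.5007, -0.2608, 0.0807]
eef_rot: [0.52, -3.098, -0.0]
force: [0.7, 1.0, -1.5]
gripper_width: 0.0197
```

```bash
python3 go.py .5003 -.2609 .081 199.06;python3 - <<'E'
from bench import r
from h import *
for n in("side",):
    c=r.camera(n); np.savez(f"pics/{n}10.npz",**c)
    a=c["img"][...,::-1]; a=a[255:325,230:350]
    cv2.imwrite(f"pics/{n}10.png",cv2.resize(a,None,fx=6,fy=6,interpolation=cv2.INTER_CUBIC))
E
python3 go.py .5003 -.2609 .081 199.06
```

```text
t 9.45 pos [ 0.5007 -0.2608  0.0807] yaw -160.95 tiltz [-5.e-04  1.e-04 -1.e+00] F [ 0.67  0.98 -1.54] T [0.06 0.05 0.  ] w 0.0197
delta [ 0.0004  0.0001 -0.0003] rot [ 0.0002 -0.0005 -0.0002]
t 9.5 pos [ 0.5007 -0.2608  0.0808] yaw -160.95 tiltz [-4.e-04  0.e+00 -1.e+00] F [-0.42  0.79 -0.91] T [0.02 0.01 0.01] w 0.0196
delta [ 0.0004  0.0001 -0.0002] rot [ 0.0002 -0.0004 -0.0001]
```

View pics/side10.png

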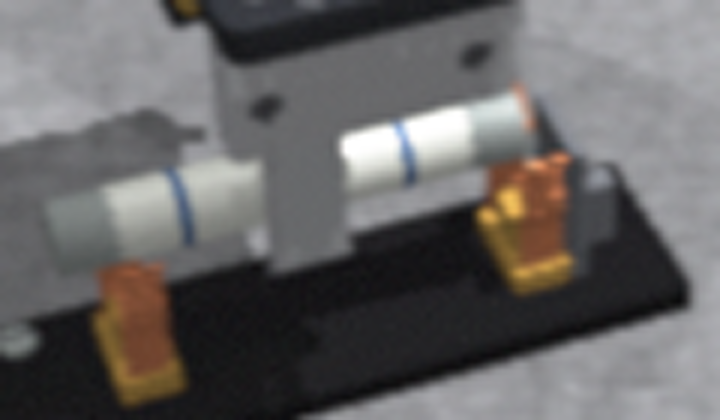

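Request:
jog_arm(
  deltas=[
    {"dx": -0.002, "dy": 0, "dz": 0, "rx": 0, "ry": 0, "rz": 0, "fingers": -1},
    {"dx": -0.004, "dy": 0, "dz": 0, "rx": 0, "ry": 0, "rz": 0, "fingers": -1},
    {"dx": -0.005, "dy": 0, "dz": 0, "rx": 0, "ry": 0, "rz": 0, "fingers": -1},
    {"dx": -0.005, "dy": 0, "dz": 0, "rx": 0, "ry": 0, "rz": 0, "fingers": -1},
  ],
)

```text
time: 9.9
tool_pos: [0.5058, -0.2592, 0.0811]
eef_rot: [-0.52, 3.098, -0.0]
force: [-1.5, 0.6, -1.3]
gripper_width: 0.0196
```

```bash
cat > hs.py <<'E'
import numpy as np
from bench import r
s=r.read_state();a=np.radians(19.06);ux=np.array([np.cos(a),np.sin(a)]);uy=np.array([-ux[1],ux[0]]);c0=np.array([.5117,-.2572])
d=s["tool_pos"][:2]-c0;f=s["force"][:2]
print("t",round(s["time"],2),"hx,hy,z mm",(d@ux*1e3).round(2),(d@uy*1e3).round(2),(s["tool_pos"][2]*1e3).round(2),"F hx,hy,z",(f@ux).round(2),(f@uy).round(2),s["force"][2].round(2),"T",s["torque"].round(2),"w",round(s["gripper_width"],4))
E
python3 hs.py; python3 go.py .5003 -.2609 .081 199.06;python3 - <<'E'
from bench import r
from h import *
for n in("side",):
    c=r.camera(n); np.savez(f"pics/{n}11.npz",**c)
    a=c["img"][...,::-1]; a=a[265:310,300:350]
    cv2.imwrite(f"pics/{n}11.png",cv2.resize(a,None,fx=12,fy=12,interpolation=cv2.INTER_CUBIC))
E
python3 hs.py
```

```text
t 9.9 hx,hy,z mm -6.18 0.04 81.09 F hx,hy,z -1.21 1.01 -1.29 T [ 0.   -0.03 -0.01] w 0.0196
t 9.9 pos [ 0.5058 -0.2592  0.0811] yaw -160.94 tiltz [ 1.e-04 -1.e-04 -1.e+00] F [-1.48  0.56 -1.29] T [ 0.   -0.03 -0.01] w 0.0196
delta [0.0058 0.0002 0.0001] rot [-0.0001  0.0001  0.    ]
t 9.95 hx,hy,z mm -6.35 0.02 81.07 F hx,hy,z 0.34 0.16 -1.43 T [ 0.03  0.02 -0.04] w 0.0197
```

View pics/side11.png

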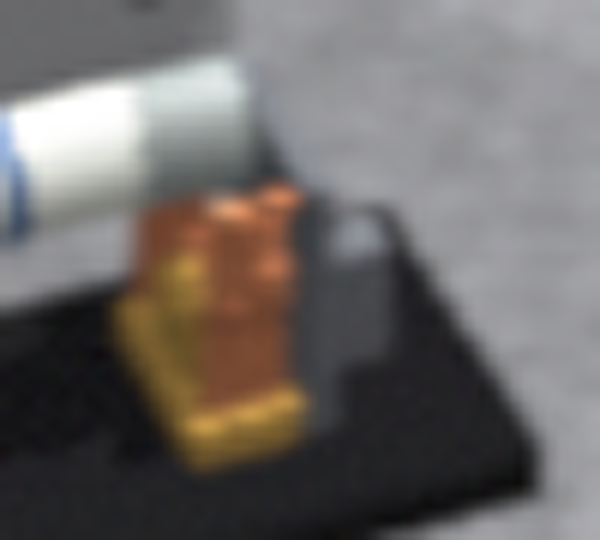

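Request:
jog_arm(
  deltas=[
    {"dx": -0.0005, "dy": 0, "dz": 0, "rx": 0, "ry": 0, "rz": 0, "fingers": -1},
    {"dx": -0.001, "dy": 0, "dz": 0, "rx": 0, "ry": 0, "rz": 0, "fingers": -1},
    {"dx": -0.0015, "dy": 0, "dz": 0, "rx": 0, "ry": 0, "rz": 0, "fingers": -1},
  ],
)

```text
time: 10.25
tool_pos: [0.507, -0.2588, 0.0811]
eef_rot: [0.52, -3.098, 0.0]
force: [-0.0, 0.2, -0.3]
gripper_width: 0.0197
```

```bash
python3 hs.py
```

```text
t 10.25 hx,hy,z mm -4.98 0.03 81.06 F hx,hy,z 0.01 0.17 -0.3 T [ 0.11 -0.01  0.05] w 0.0197
```

Request:
jog_arm(
  deltas=[
    {"dx": -0.0003, "dy": 0, "dz": 0, "rx": 0, "ry": 0, "rz": 0, "fingers": -1},
  ],
)

```text
time: 10.35
tool_pos: [0.5073, -0.2586, 0.081]
eef_rot: [0.52, -3.098, -0.0]
force: [-0.3, -0.4, -1.5]
gripper_width: 0.0196
```

Request:
jog_arm(
  deltas=[
    {"dx": -0.0003, "dy": 0, "dz": 0, "rx": 0, "ry": 0, "rz": 0, "fingers": -1},
  ],
)

```text
time: 10.45
tool_pos: [0.5076, -0.2586, 0.0811]
eef_rot: [0.52, -3.098, 0.0]
force: [-0.3, -0.9, -1.7]
gripper_width: 0.0197
```

Request:
jog_arm(
  deltas=[
    {"dx": -0.0003, "dy": 0, "dz": 0, "rx": 0, "ry": 0, "rz": 0, "fingers": -1},
  ],
)

```text
time: 10.55
tool_pos: [0.5079, -0.2585, 0.0811]
eef_rot: [0.52, -3.098, 0.0]
force: [0.2, 0.3, -1.5]
gripper_width: 0.0199
```

Request:
jog_arm(
  deltas=[
    {"dx": -0.0003, "dy": 0, "dz": 0, "rx": 0, "ry": 0, "rz": 0, "fingers": -1},
  ],
)

```text
time: 10.65
tool_pos: [0.5082, -0.2584, 0.0811]
eef_rot: [0.52, -3.098, 0.0]
force: [-0.7, 0.5, -1.2]
gripper_width: 0.0198
```

Request:
jog_arm(
  deltas=[
    {"dx": -0.0002, "dy": 0, "dz": 0, "rx": 0, "ry": 0, "rz": 0, "fingers": -1},
  ],
)

```text
time: 10.75
tool_pos: [0.5083, -0.2583, 0.0811]
eef_rot: [0.52, -3.098, 0.0]
force: [0.3, -1.5, -1.7]
gripper_width: 0.0197
```

Request:
jog_arm(
  deltas=[
    {"dx": -0.0003, "dy": 0, "dz": 0, "rx": 0, "ry": 0, "rz": 0, "fingers": -1},
  ],
)

```text
time: 10.85
tool_pos: [0.5086, -0.2583, 0.0811]
eef_rot: [0.52, -3.098, 0.0]
force: [-0.6, 0.8, -0.6]
gripper_width: 0.0194
```

Request:
jog_arm(
  deltas=[
    {"dx": -0.0002, "dy": 0, "dz": 0, "rx": 0, "ry": 0, "rz": 0, "fingers": -1},
  ],
)

```text
time: 10.95
tool_pos: [0.5088, -0.2582, 0.0811]
eef_rot: [0.52, -3.098, 0.0]
force: [0.4, -0.1, -0.8]
gripper_width: 0.0198
```

Request:
jog_arm(
  deltas=[
    {"dx": -0.0003, "dy": 0, "dz": 0, "rx": 0, "ry": 0, "rz": 0, "fingers": -1},
  ],
)

```text
time: 11.05
tool_pos: [0.5091, -0.2581, 0.0811]
eef_rot: [0.52, -3.098, 0.0]
force: [0.2, 0.0, -1.2]
gripper_width: 0.0199
```

Request:
jog_arm(
  deltas=[
    {"dx": -0.0002, "dy": 0, "dz": 0, "rx": 0, "ry": 0, "rz": 0, "fingers": -1},
  ],
)

```text
time: 11.15
tool_pos: [0.5093, -0.258, 0.0811]
eef_rot: [0.52, -3.098, 0.0]
force: [-0.3, -0.1, -1.1]
gripper_width: 0.0197
```

```bash
python3 hs.py
```

```text
t 11.15 hx,hy,z mm -2.53 0.04 81.06 F hx,hy,z -0.31 0.05 -1.07 T [ 0.06 -0.01 -0.03] w 0.0197
```

Request:
jog_arm(
  deltas=[
    {"dx": -0.0003, "dy": 0, "dz": 0, "rx": 0, "ry": 0, "rz": 0, "fingers": -1},
  ],
)

```text
time: 11.25
tool_pos: [0.5096, -0.2579, 0.0811]
eef_rot: [0.52, -3.098, 0.0]
force: [-0.5, 0.9, -1.6]
gripper_width: 0.0199
```

Request:
jog_arm(
  deltas=[
    {"dx": -0.0002, "dy": 0, "dz": 0, "rx": 0, "ry": 0, "rz": 0, "fingers": -1},
  ],
)

```text
time: 11.35
tool_pos: [0.5098, -0.2578, 0.081]
eef_rot: [0.52, -3.098, 0.0]
force: [0.3, -0.4, -1.1]
gripper_width: 0.02
```

Request:
jog_arm(
  deltas=[
    {"dx": -0.0003, "dy": 0, "dz": 0, "rx": 0, "ry": 0, "rz": 0, "fingers": -1},
  ],
)

```text
time: 11.45
tool_pos: [0.5101, -0.2577, 0.0811]
eef_rot: [0.52, -3.098, 0.0]
force: [0.3, 0.5, -0.7]
gripper_width: 0.0198
```

Request:
jog_arm(
  deltas=[
    {"dx": -0.0002, "dy": 0, "dz": 0, "rx": 0, "ry": 0, "rz": 0, "fingers": -1},
  ],
)

```text
time: 11.55
tool_pos: [0.5102, -0.2577, 0.0811]
eef_rot: [0.52, -3.098, 0.0]
force: [0.0, 0.5, -0.5]
gripper_width: 0.0195
```

```bash
python3 hs.py;python3 - <<'E'
from bench import r
from h import *
o=[]
for n in("side","top"):
    c=r.camera(n); np.savez(f"pics/{n}12.npz",**c)
    a=c["img"][...,::-1]; a=a[265:310,300:345] if n=="side" else a[250:295,388:433]
    o.append(cv2.resize(a,None,fx=8.8,fy=8.8,interpolation=cv2.INTER_CUBIC))
cv2.imwrite(f"pics/b12.png",np.hstack(o))
E
```

```text
t 11.55 hx,hy,z mm -1.53 0.03 81.08 F hx,hy,z 0.19 0.44 -0.55 T [-0.02 -0.01 -0.03] w 0.0195
```

View pics/b12.png

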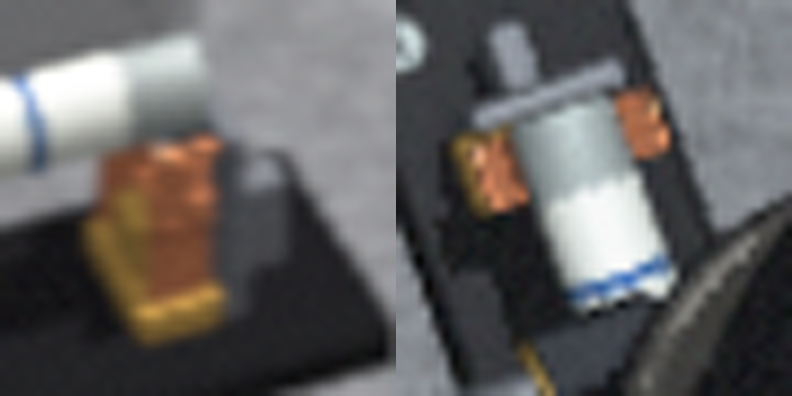

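Request:
jog_arm(
  deltas=[
    {"dx": -0.0003, "dy": 0, "dz": 0, "rx": 0, "ry": 0, "rz": 0, "fingers": -1},
  ],
)

```text
time: 11.75
tool_pos: [0.5103, -0.2576, 0.0811]
eef_rot: [0.52, -3.098, 0.0]
force: [-1.4, -0.9, -1.0]
gripper_width: 0.0196
```

Request:
jog_arm(
  deltas=[
    {"dx": -0.0002, "dy": 0, "dz": 0, "rx": 0, "ry": 0, "rz": 0, "fingers": -1},
  ],
)

```text
time: 11.85
tool_pos: [0.5103, -0.2576, 0.081]
eef_rot: [0.519, -3.098, -0.0]
force: [-2.6, -1.2, -1.0]
gripper_width: 0.0197
```

Request:
jog_arm(
  deltas=[
    {"dx": -0.0001, "dy": 0, "dz": 0, "rx": 0, "ry": 0, "rz": 0, "fingers": -1},
  ],
)

```text
time: 11.95
tool_pos: [0.5103, -0.2576, 0.0809]
eef_rot: [0.519, -3.098, -0.0]
force: [-2.6, -1.0, -0.8]
gripper_width: 0.0196
```

```bash
python3 hs.py
```

```text
t 11.95 hx,hy,z mm -1.46 0.04 80.95 F hx,hy,z -2.83 -0.12 -0.8 T [-0.2   0.85  0.03] w 0.0196
```

Request:
jog_arm(
  deltas=[
    {"dx": -0.0003, "dy": 0, "dz": 0, "rx": 0, "ry": 0, "rz": 0, "fingers": -1},
    {"dx": -0.0003, "dy": 0, "dz": 0, "rx": 0, "ry": 0, "rz": 0, "fingers": -1},
  ],
)

```text
time: 12.15
tool_pos: [0.5103, -0.2576, 0.0809]
eef_rot: [0.519, -3.097, -0.0]
force: [-4.8, -1.8, 0.2]
gripper_width: 0.0197
```

```bash
python3 hs.py; python3 go.py .5103 -.2576 .081 199.06
```

```text
t 12.15 hx,hy,z mm -1.46 0.04 80.88 F hx,hy,z -5.09 -0.17 0.22 T [-0.33  1.14 -0.02] w 0.0197
t 12.15 pos [ 0.5103 -0.2576  0.0809] yaw -160.98 tiltz [-0.0012 -0.     -1.    ] F [-4.75 -1.82  0.22] T [-0.33  1.14 -0.02] w 0.0197
delta [-0.      0.     -0.0001] rot [ 0.0004 -0.0011 -0.0007]
```

Request:
jog_arm(
  deltas=[
    {"dx": 0.0009, "dy": 0, "dz": 0, "rx": 0, "ry": 0, "rz": 0, "fingers": -1},
    {"dx": 0.0009, "dy": 0, "dz": 0.001, "rx": 0, "ry": 0, "rz": 0, "fingers": -1},
    {"dx": 0.0009, "dy": 0, "dz": 0.002, "rx": 0, "ry": 0, "rz": 0, "fingers": -1},
    {"dx": 0.0009, "dy": 0, "dz": 0.003, "rx": 0, "ry": 0, "rz": 0, "fingers": -1},
  ],
)

```text
time: 12.55
tool_pos: [0.5103, -0.2577, 0.078]
eef_rot: [-0.52, 3.098, -0.0]
force: [-2.3, -0.7, -0.2]
gripper_width: 0.0199
```

```bash
python3 hs.py; python3 go.py .5103 -.2576 .081 199.06
```

```text
t 12.55 hx,hy,z mm -1.46 -0.04 78.04 F hx,hy,z -2.38 0.05 -0.16 T [-0.24  0.61 -0.04] w 0.0199
t 12.55 pos [ 0.5103 -0.2577  0.078 ] yaw -160.95 tiltz [ 2.e-04 -1.e-04 -1.e+00] F [-2.27 -0.73 -0.16] T [-0.24  0.61 -0.04] w 0.0199
delta [-0.      0.0001 -0.003 ] rot [-0.0002  0.0001 -0.0002]
```

Request:
jog_arm(
  deltas=[
    {"dx": 0.0002, "dy": 0, "dz": 0.001, "rx": 0, "ry": 0, "rz": 0, "fingers": -1},
    {"dx": 0.0002, "dy": 0, "dz": 0.002, "rx": 0, "ry": 0, "rz": 0, "fingers": -1},
  ],
)

```text
time: 12.75
tool_pos: [0.5104, -0.2578, 0.0761]
eef_rot: [-0.52, 3.098, -0.001]
force: [-1.2, -1.9, 3.5]
gripper_width: 0.0196
```

```bash
python3 hs.py
```

```text
t 12.75 hx,hy,z mm -1.43 -0.17 76.15 F hx,hy,z -1.8 -1.4 3.46 T [-0.31  0.19  0.03] w 0.0196
```

Request:
jog_arm(
  deltas=[
    {"dx": 0, "dy": 0, "dz": 0.001, "rx": 0, "ry": 0, "rz": 0, "fingers": -1},
    {"dx": 0, "dy": 0, "dz": 0.002, "rx": 0, "ry": 0, "rz": 0, "fingers": -1},
  ],
)

```text
time: 12.95
tool_pos: [0.5105, -0.2581, 0.0745]
eef_rot: [-0.52, 3.098, -0.001]
force: [-2.8, -1.4, 10.0]
gripper_width: 0.0196
```

```bash
python3 hs.py
```

```text
t 12.95 hx,hy,z mm -1.45 -0.41 74.54 F hx,hy,z -3.13 -0.35 10.05 T [-0.11  0.62  0.05] w 0.0196
```

Request:
jog_arm(
  deltas=[
    {"dx": 0, "dy": 0, "dz": 0.001, "rx": 0, "ry": 0, "rz": 0, "fingers": -1},
    {"dx": 0, "dy": 0, "dz": 0.002, "rx": 0, "ry": 0, "rz": 0, "fingers": -1},
  ],
)

```text
time: 13.15
tool_pos: [0.5104, -0.2581, 0.0727]
eef_rot: [-0.519, 3.097, -0.001]
force: [-4.2, -1.2, 12.2]
gripper_width: 0.02
```

```bash
python3 hs.py
```

```text
t 13.15 hx,hy,z mm -1.53 -0.48 72.72 F hx,hy,z -4.33 0.2 12.15 T [-0.08  0.83  0.05] w 0.02
```

Request:
jog_arm(
  deltas=[
    {"dx": 0, "dy": 0, "dz": 0.001, "rx": 0, "ry": 0, "rz": 0, "fingers": -1},
    {"dx": 0, "dy": 0, "dz": 0.002, "rx": 0, "ry": 0, "rz": 0, "fingers": -1},
  ],
)

```text
time: 13.35
tool_pos: [0.5103, -0.2582, 0.0706]
eef_rot: [-0.519, 3.098, -0.001]
force: [-3.6, -0.6, 9.0]
gripper_width: 0.0196
```

```bash
python3 hs.py
```

```text
t 13.35 hx,hy,z mm -1.6 -0.48 70.62 F hx,hy,z -3.59 0.62 8.96 T [-0.18  0.58 -0.07] w 0.0196
```

Request:
jog_arm(
  deltas=[
    {"dx": 0, "dy": 0, "dz": 0.001, "rx": 0, "ry": 0, "rz": 0, "fingers": -1},
    {"dx": 0, "dy": 0, "dz": 0.002, "rx": 0, "ry": 0, "rz": 0, "fingers": -1},
  ],
)

```text
time: 13.55
tool_pos: [0.5103, -0.2581, 0.0684]
eef_rot: [-0.519, 3.098, -0.001]
force: [-1.3, -2.0, 4.1]
gripper_width: 0.0197
```

```bash
python3 hs.py
```

```text
t 13.55 hx,hy,z mm -1.66 -0.39 68.36 F hx,hy,z -1.83 -1.44 4.11 T [-0.32  0.25 -0.07] w 0.0197
```

Request:
jog_arm(
  deltas=[
    {"dx": 0, "dy": 0, "dz": 0.001, "rx": 0, "ry": 0, "rz": 0, "fingers": -1},
    {"dx": 0, "dy": 0, "dz": 0.002, "rx": 0, "ry": 0, "rz": 0, "fingers": -1},
  ],
)

```text
time: 13.75
tool_pos: [0.5104, -0.2581, 0.0667]
eef_rot: [-0.519, 3.098, -0.001]
force: [-4.6, -0.1, 16.7]
gripper_width: 0.0198
```

```bash
python3 hs.py
```

```text
t 13.75 hx,hy,z mm -1.54 -0.44 66.66 F hx,hy,z -4.37 1.42 16.73 T [ 0.12  0.97 -0.07] w 0.0198
```

```bash
python3 - <<'E'
from bench import r
from h import *
for n in("side",):
    c=r.camera(n); np.savez(f"pics/{n}13.npz",**c)
    a=c["img"][...,::-1]; a=a[255:325,230:350]
    cv2.imwrite(f"pics/{n}13.png",cv2.resize(a,None,fx=6.6,fy=6.6,interpolation=cv2.INTER_CUBIC))
E
python3 hs.py
```

```text
t 13.8 hx,hy,z mm -1.49 -0.44 66.59 F hx,hy,z -2.9 0.55 10.47 T [-0.15  0.62 -0.03] w 0.0196
```

View pics/side13.png

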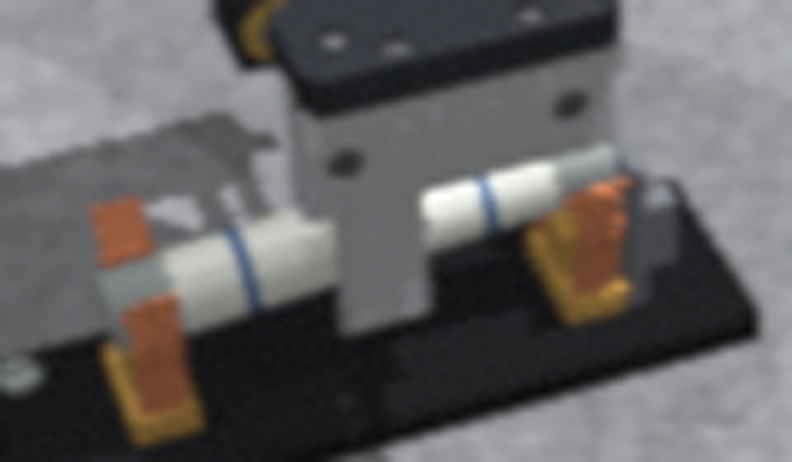

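Run:
```python
from h import *
s=load("side13")
a=np.radians(19.06);ux=np.array([np.cos(a),np.sin(a)]);uy=np.array([-ux[1],ux[0]]);c0=np.array([.5117,-.2572])
for z in(.108,.112,.116):
    print(z,[proj(s,np.r_[c0+ux*x-uy*.0005,z]).round(1).tolist() for x in(-.0635,-.03,.03,.0635)])
im=s["img"][262:312,240:330,::-1]
im=(255*(im/255.)**.6).astype(np.uint8)
im=cv2.resize(im,None,fx=8.8,fy=8.8,interpolation=cv2.INTER_CUBIC)
cv2.imwrite("pics/z13.png",im)
```

```text
0.108 [[246.2, 303.5], [267.0, 297.9], [302.7, 288.3], [322.0, 283.1]]
0.112 [[245.9, 301.5], [266.8, 296.0], [302.7, 286.4], [321.9, 281.2]]
0.116 [[245.7, 299.6], [266.6, 294.1], [302.6, 284.5], [321.9, 279.3]]
```

View pics/z13.png

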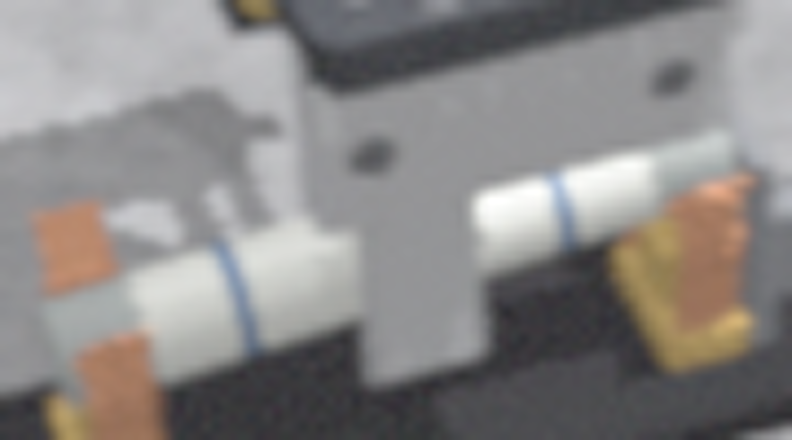

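Request:
jog_arm(
  deltas=[
    {"dx": 0.0005, "dy": 0, "dz": 0, "rx": 0, "ry": 0.015, "rz": 0, "fingers": -1},
    {"dx": 0.001, "dy": 0, "dz": 0.0004, "rx": 0, "ry": 0.03, "rz": 0, "fingers": -1},
  ],
)

```text
time: 14.0
tool_pos: [0.509, -0.2586, 0.0661]
eef_rot: [0.514, -3.069, 0.008]
force: [-4.2, -2.0, 7.4]
gripper_width: 0.0196
```

```bash
python3 hs.py; python3 go.py .5103 -.2576 .081 199.06
```

```text
t 14.0 hx,hy,z mm -2.98 -0.41 66.1 F hx,hy,z -4.63 -0.52 7.44 T [-0.39  0.82  0.07] w 0.0196
t 14.0 pos [ 0.509  -0.2586  0.0661] yaw -160.98 tiltz [-0.0285 -0.0103 -0.9995] F [-4.21 -2.01  7.44] T [-0.39  0.82  0.07] w 0.0196
delta [-0.0011  0.0005 -0.0149] rot [-0.0004 -0.0303 -0.0007]
```

Request:
jog_arm(
  deltas=[
    {"dx": 0.0003, "dy": 0, "dz": 0.0005, "rx": 0, "ry": 0.01, "rz": 0, "fingers": -1},
    {"dx": 0.0003, "dy": 0, "dz": 0.001, "rx": 0, "ry": 0.015, "rz": 0, "fingers": -1},
  ],
)

```text
time: 14.2
tool_pos: [0.5085, -0.2587, 0.065]
eef_rot: [0.512, -3.054, 0.012]
force: [-6.8, -0.9, 12.0]
gripper_width: 0.02
```

```bash
python3 hs.py
python3 - <<'E'
from bench import r
from h import *
a=np.radians(19.06);ux=np.array([np.cos(a),np.sin(a)]);uy=np.array([-ux[1],ux[0]]);c0=np.array([.5117,-.2572])
for n in("side",):
    c=r.camera(n); np.savez(f"pics/{n}14.npz",**c)
    im=c["img"][262:312,240:330,::-1]; im=(255*(im/255.)**.6).astype(np.uint8)
    cv2.imwrite(f"pics/{n}14.png",cv2.resize(im,None,fx=8.8,fy=8.8,interpolation=cv2.INTER_CUBIC))
E
python3 hs.py
```

```text
t 14.2 hx,hy,z mm -3.52 -0.35 64.96 F hx,hy,z -6.71 1.37 12.03 T [-0.4   1.48  0.02] w 0.02
t 14.25 hx,hy,z mm -3.53 -0.35 64.89 F hx,hy,z -5.35 -0.45 11.25 T [-0.52  1.3  -0.02] w 0.0198
```

View pics/side14.png

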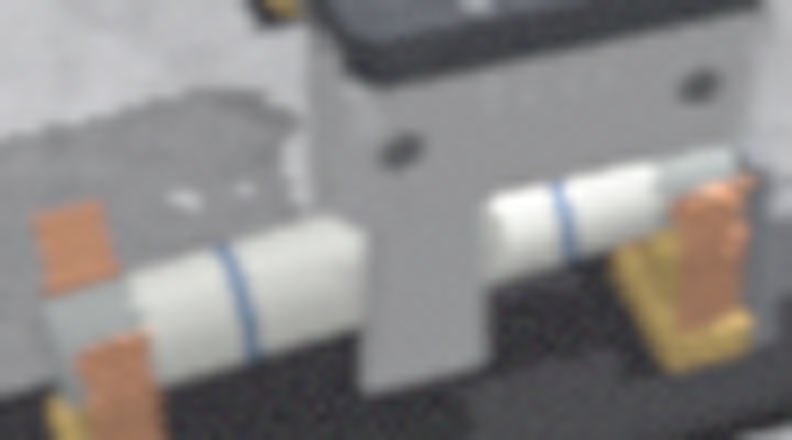

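Run:
```python
from h import *
a=np.radians(19.06);ux=np.array([np.cos(a),np.sin(a)]);uy=np.array([-ux[1],ux[0]]);c0=np.array([.5117,-.2572])
s=load("side14")
def sl(z,off):
    p=[proj(s,np.r_[c0+ux*(x+off),z]) for x in(-.03,.03)]; return p,(p[1]-p[0])[1]/(p[1]-p[0])[0]
print(sl(.176,-.010),sl(.1295,-.010),sl(.11,0))
# edges of bottom silhouette: gradient columns, for images in air(8), 10, 13, 14
for k,(z) in (("side8",.176),("side10",.1276),("side13",.112),("side14",.112)):
    d=load(k);g=d["img"].astype(float).mean(2)
    out=[]
    L,Rr=sl(z,-.010 if k in("side8","side10") else 0)[0]
    for X in (L[0]-6,L[0]+3,L[0]+6,Rr[0]-5,Rr[0]+3,Rr[0]+6):
        X=int(round(X)); yc=int(round(np.interp(X,[L[0],Rr[0]],[L[1],Rr[1]])))
        col=g[yc:yc+14,X]; dd=np.diff(col); i=dd.argmin()
        w=np.clip(-dd[max(0,i-1):i+2],0,None); e=yc+.5+(np.arange(max(0,i-1),i+2)[:len(w)]*w).sum()/w.sum()
        out.append((X,round(e,2)))
    o=np.array(out); print(k,out,"fit slope",np.polyfit(o[:,0],o[:,1],1)[0].round(3))
```

```text
([array([257.03627255, 265.23644168]), array([295.21970299, 255.91693684])], np.float64(-0.24407196345163482)) ([array([259.6105375 , 288.94993567]), array([296.32399953, 279.36518053])], np.float64(-0.26106922675450306)) ([array([266.78425086, 296.72246413]), array([302.60835781, 287.12739808])], np.float64(-0.26783824823721286))
side8 [(251, np.float64(272.74)), (260, np.float64(265.92)), (263, np.float64(264.92)), (290, np.float64(259.44)), (298, np.float64(257.44)), (301, np.float64(256.99))] fit slope -0.271
side10 [(254, np.float64(299.23)), (263, np.float64(299.81)), (266, np.float64(299.31)), (291, np.float64(292.69)), (299, np.float64(290.55)), (302, np.float64(289.71))] fit slope -0.225
side13 [(261, np.float64(304.27)), (270, np.float64(300.79)), (273, np.float64(300.27)), (298, np.float64(291.59)), (306, np.float64(289.2)), (309, np.float64(287.59))] fit slope -0.34
side14 [(261, np.float64(304.4)), (270, np.float64(301.48)), (273, np.float64(300.64)), (298, np.float64(292.61)), (306, np.float64(290.39)), (309, np.float64(289.46))] fit slope -0.312
```

Request:
jog_arm(
  deltas=[
    {"dx": 0.0008, "dy": 0, "dz": 0.0003, "rx": 0, "ry": 0.015, "rz": 0, "fingers": -1},
    {"dx": 0.001, "dy": 0, "dz": 0.0005, "rx": 0, "ry": 0.03, "rz": 0, "fingers": -1},
  ],
)

```text
time: 14.45
tool_pos: [0.5072, -0.259, 0.0643]
eef_rot: [0.506, -3.024, 0.02]
force: [-5.8, -3.3, 5.0]
gripper_width: 0.0199
```

```bash
python3 hs.py; python3 go.py .5103 -.2576 .081 199.06
```

```text
t 14.45 hx,hy,z mm -4.83 -0.21 64.26 F hx,hy,z -6.57 -1.19 4.99 T [-0.77  1.18  0.05] w 0.0199
t 14.45 pos [ 0.5072 -0.259   0.0643] yaw -160.98 tiltz [-0.0723 -0.025  -0.9971] F [-5.82 -3.27  4.99] T [-0.77  1.18  0.05] w 0.0199
delta [-0.0021  0.0003 -0.017 ] rot [-0.0001 -0.0766 -0.0008]
```

```bash
python3 - <<'E'
from bench import r
from h import *
o=[]
for n in("side","top"):
    c=r.camera(n); np.savez(f"pics/{n}15.npz",**c)
    im=c["img"][262:312,240:330,::-1] if n=="side" else c["img"][250:300,388:448,::-1]; im=(255*(im/255.)**.6).astype(np.uint8)
    cv2.imwrite(f"pics/{n}15.png",cv2.resize(im,None,fx=8.8,fy=8.8,interpolation=cv2.INTER_CUBIC))
    if n=="side":
        g=c["img"].astype(float).mean(2);out=[]
        for X in(261,270,273,298,306,309):
            yc=int(round(np.interp(X,[266.8,302.6],[296.7,287.1]))); dd=np.diff(g[yc:yc+14,X]); i=dd.argmin(); w=np.clip(-dd[max(0,i-1):i+2],0,None); out.append((X,round(yc+.5+(np.arange(max(0,i-1),i+2)*w).sum()/w.sum(),2)))
        q=np.array(out);print(out,np.polyfit(q[:,0],q[:,1],1)[0])
E
python3 hs.py
```

```text
[(261, np.float64(304.53)), (270, np.float64(301.64)), (273, np.float64(300.72)), (298, np.float64(293.5)), (306, np.float64(290.62)), (309, np.float64(290.26))] -0.29929261207505564
t 14.55 hx,hy,z mm -4.74 -0.17 64.11 F hx,hy,z -7.08 -0.76 5.98 T [-0.65  1.12 -0.07] w 0.0199
```

View pics/side15.png

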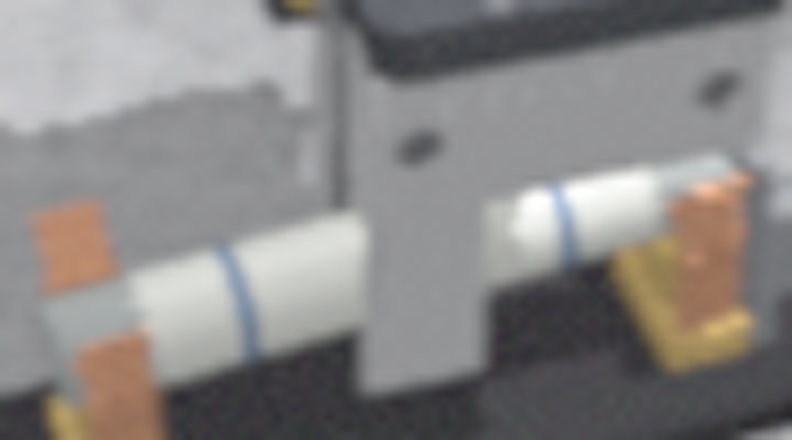

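View pics/top15.png

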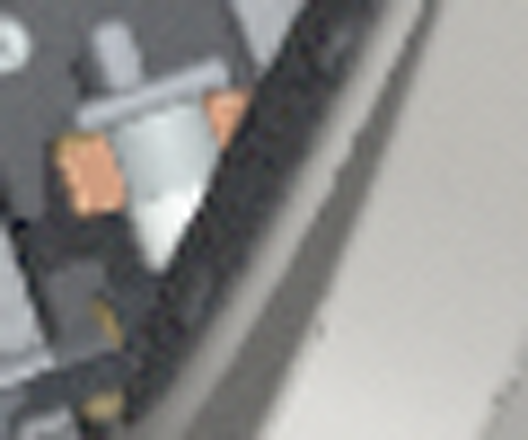

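Request:
jog_arm(
  deltas=[
    {"dx": 0.001, "dy": 0, "dz": 0, "rx": 0, "ry": 0, "rz": 0, "fingers": -1},
    {"dx": 0.0018, "dy": 0, "dz": 0.0004, "rx": 0, "ry": 0.015, "rz": 0, "fingers": -1},
    {"dx": 0.0025, "dy": 0, "dz": 0.0008, "rx": 0, "ry": 0.03, "rz": 0, "fingers": -1},
  ],
)

```text
time: 14.85
tool_pos: [0.5055, -0.2592, 0.0635]
eef_rot: [0.503, -2.995, 0.027]
force: [0.6, -2.6, -4.2]
gripper_width: 0.0198
```

```bash
cat > sl.py <<'E'
from bench import r
from h import *
import sys
c=r.camera("side"); np.savez(f"pics/side{sys.argv[1]}.npz",**c)
im=c["img"][262:312,240:330,::-1]; im=(255*(im/255.)**.6).astype(np.uint8)
cv2.imwrite(f"pics/side{sys.argv[1]}.png",cv2.resize(im,None,fx=8.8,fy=8.8,interpolation=cv2.INTER_CUBIC))
g=c["img"].astype(float).mean(2);out=[]
for X in(261,270,273,298,306,309):
    yc=int(round(np.interp(X,[266.8,302.6],[296.7,287.1]))); dd=np.diff(g[yc:yc+14,X]); i=dd.argmin(); w=np.clip(-dd[max(0,i-1):i+2],0,None); out.append((X,round(yc+.5+(np.arange(max(0,i-1),i+2)*w).sum()/w.sum(),2)))
q=np.array(out);print(q[:,1],"slope",np.polyfit(q[:,0],q[:,1],1)[0].round(3),"level -.268")
E
python3 hs.py; python3 sl.py 16; python3 hs.py
```

```text
t 14.85 hx,hy,z mm -6.55 0.14 63.45 F hx,hy,z -0.27 -2.71 -4.23 T [-0.33 -0.54  0.  ] w 0.0198
[304.31 301.69 300.75 293.78 291.6  290.57] slope -0.283 level -.268
t 14.9 hx,hy,z mm -6.38 0.31 63.21 F hx,hy,z -0.72 -2.86 -3.45 T [-0.66 -0.19  0.04] w 0.0197
```

Request:
jog_arm(
  deltas=[
    {"dx": 0, "dy": -0.0002, "dz": 0.0003, "rx": 0, "ry": 0, "rz": 0, "fingers": -1},
  ],
)

```text
time: 15.0
tool_pos: [0.5056, -0.2593, 0.063]
eef_rot: [0.504, -2.995, 0.027]
force: [0.5, -0.5, -0.6]
gripper_width: 0.0197
```

```bash
python3 hs.py
```

```text
t 15.0 hx,hy,z mm -6.4 0.03 62.97 F hx,hy,z 0.3 -0.63 -0.62 T [ 0.   -0.5  -0.03] w 0.0197
```

Request:
jog_arm(
  deltas=[
    {"dx": 0, "dy": 0, "dz": 0.0003, "rx": 0, "ry": 0, "rz": 0, "fingers": -1},
  ],
)

```text
time: 15.1
tool_pos: [0.5057, -0.2593, 0.0629]
eef_rot: [0.503, -2.996, 0.026]
force: [0.6, 0.7, 1.0]
gripper_width: 0.0195
```

```bash
python3 hs.py
```

```text
t 15.1 hx,hy,z mm -6.36 -0.02 62.93 F hx,hy,z 0.8 0.49 0.97 T [ 0.14 -0.45  0.  ] w 0.0195
```

Request:
jog_arm(
  deltas=[
    {"dx": 0, "dy": 0, "dz": 0.0003, "rx": 0, "ry": 0, "rz": 0, "fingers": -1},
  ],
)

```text
time: 15.2
tool_pos: [0.5057, -0.2593, 0.0628]
eef_rot: [0.503, -2.997, 0.026]
force: [1.7, 1.2, 1.7]
gripper_width: 0.0198
```

```bash
python3 hs.py; python3 sl.py 17
```

```text
t 15.2 hx,hy,z mm -6.37 -0.06 62.84 F hx,hy,z 1.98 0.55 1.71 T [ 0.23 -0.58  0.04] w 0.0198
[304.55 301.78 301.29 294.59 291.65 291.47] slope -0.275 level -.268
```

View pics/side17.png

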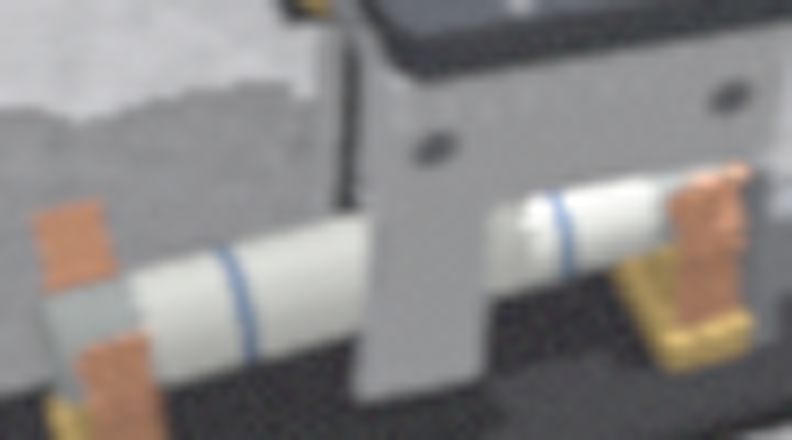

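Request:
jog_arm(
  deltas=[
    {"dx": -0.0002, "dy": 0, "dz": 0.0003, "rx": 0, "ry": 0, "rz": 0, "fingers": -1},
  ],
)

```text
time: 15.35
tool_pos: [0.5056, -0.2594, 0.0626]
eef_rot: [0.503, -2.996, 0.026]
force: [0.8, 0.8, 3.3]
gripper_width: 0.0197
```

```bash
python3 hs.py
```

```text
t 15.35 hx,hy,z mm -6.44 -0.09 62.56 F hx,hy,z 1.07 0.51 3.31 T [ 0.29 -0.29 -0.  ] w 0.0197
```

Request:
jog_arm(
  deltas=[
    {"dx": -0.0002, "dy": 0, "dz": 0.0003, "rx": 0, "ry": 0, "rz": 0, "fingers": -1},
  ],
)

```text
time: 15.45
tool_pos: [0.5057, -0.2594, 0.0625]
eef_rot: [0.503, -2.996, 0.026]
force: [-2.7, 2.3, 13.0]
gripper_width: 0.0195
```

```bash
python3 hs.py
```

```text
t 15.45 hx,hy,z mm -6.4 -0.15 62.48 F hx,hy,z -1.75 3.09 13.04 T [ 0.58  0.55 -0.11] w 0.0195
```

Request:
jog_arm(
  deltas=[
    {"dx": 0, "dy": 0, "dz": 0.0001, "rx": 0, "ry": 0, "rz": 0, "fingers": -1},
  ],
)

```text
time: 15.55
tool_pos: [0.5057, -0.2594, 0.0625]
eef_rot: [0.503, -2.996, 0.026]
force: [-1.0, 2.4, 11.2]
gripper_width: 0.0199
```

```bash
python3 hs.py
```

```text
t 15.55 hx,hy,z mm -6.41 -0.13 62.46 F hx,hy,z -0.17 2.59 11.18 T [ 0.63  0.4  -0.08] w 0.0199
```

Request:
jog_arm(
  deltas=[
    {"dx": 0, "dy": 0.0001, "dz": 0.0002, "rx": 0, "ry": 0, "rz": 0, "fingers": -1},
  ],
)

```text
time: 15.65
tool_pos: [0.5057, -0.2594, 0.0624]
eef_rot: [0.502, -2.997, 0.026]
force: [-2.2, 2.5, 14.5]
gripper_width: 0.0197
```

```bash
python3 hs.py
```

```text
t 15.65 hx,hy,z mm -6.37 -0.14 62.43 F hx,hy,z -1.21 3.11 14.53 T [ 0.6   0.56 -0.03] w 0.0197
```

Request:
jog_arm(
  deltas=[
    {"dx": 0, "dy": 0.0001, "dz": 0.0002, "rx": 0, "ry": 0, "rz": 0, "fingers": -1},
  ],
)

```text
time: 15.75
tool_pos: [0.5057, -0.2594, 0.0624]
eef_rot: [0.502, -2.997, 0.026]
force: [-2.7, 2.5, 17.3]
gripper_width: 0.0198
```

```bash
python3 hs.py; python3 sl.py 18; python3 hs.py
```

```text
t 15.75 hx,hy,z mm -6.37 -0.16 62.41 F hx,hy,z -1.73 3.27 17.33 T [ 0.54  0.71 -0.08] w 0.0198
[304.71 302.24 301.5  294.61 292.32 291.48] slope -0.276 level -.268
t 15.8 hx,hy,z mm -6.4 -0.17 62.41 F hx,hy,z -1.59 3.1 15.57 T [ 0.57  0.66 -0.04] w 0.0199
```

View pics/side18.png

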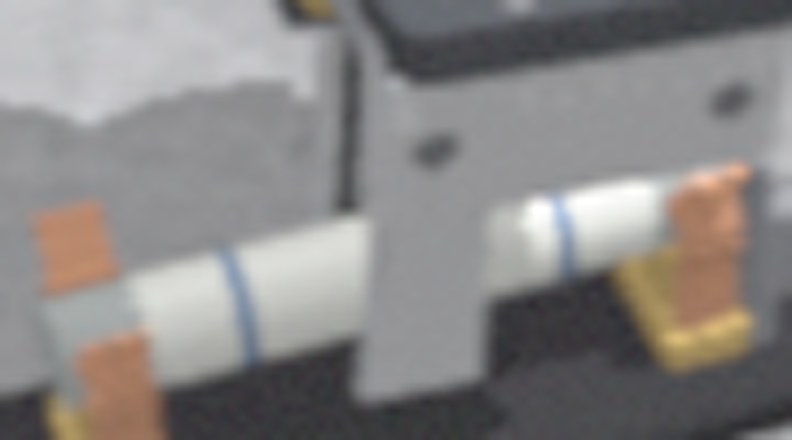

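Request:
jog_arm(
  deltas=[
    {"dx": 0, "dy": 0, "dz": -0.0004, "rx": 0, "ry": 0, "rz": 0, "fingers": -1},
    {"dx": 0, "dy": 0, "dz": -0.0004, "rx": 0, "ry": 0, "rz": 0, "fingers": -0.3},
    {"dx": 0, "dy": 0, "dz": -0.0004, "rx": 0, "ry": 0, "rz": 0, "fingers": -0.3},
    {"dx": 0, "dy": 0, "dz": -0.0004, "rx": 0, "ry": 0, "rz": 0, "fingers": -0.3},
  ],
)

```text
time: 16.2
tool_pos: [0.5054, -0.2592, 0.0618]
eef_rot: [0.503, -2.996, 0.026]
force: [-0.1, 0.3, 0.6]
gripper_width: 0.0324
```

```bash
python3 hs.py; python3 sl.py 19; python3 go.py .5103 -.2576 .0622 199.06
```

```text
t 16.2 hx,hy,z mm -6.66 0.16 61.8 F hx,hy,z -0.05 0.31 0.58 T [ 0.07 -0.1   0.02] w 0.0324
[304.72 302.23 301.38 294.59 292.29 291.48] slope -0.275 level -.268
t 16.25 pos [ 0.5054 -0.2592  0.0618] yaw -160.95 tiltz [-0.0995 -0.0342 -0.9945] F [-0.2   0.52 -0.31] T [ 0.08 -0.09  0.03] w 0.0327
delta [-0.0051 -0.0001 -0.0009] rot [ 0.0002 -0.1054 -0.0002]
```

View pics/side19.png

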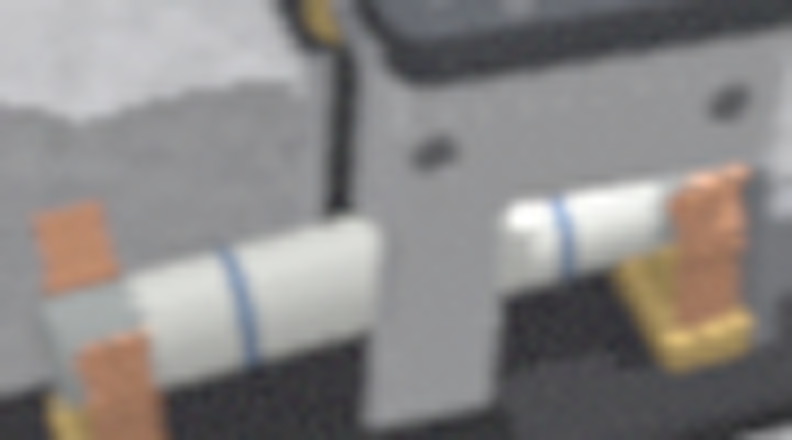

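Request:
jog_arm(
  deltas=[
    {"dx": 0, "dy": 0, "dz": 0, "rx": 0, "ry": 0, "rz": 0, "fingers": 0.2},
    {"dx": 0, "dy": 0, "dz": -0.01, "rx": 0, "ry": 0, "rz": 0, "fingers": 0.2},
    {"dx": 0, "dy": 0, "dz": -0.04, "rx": 0, "ry": 0, "rz": 0, "fingers": 0.2},
    {"dx": 0, "dy": 0, "dz": -0.08, "rx": 0, "ry": -0.05, "rz": 0, "fingers": 0.2},
    {"dx": 0, "dy": 0, "dz": -0.12, "rx": 0, "ry": -0.105, "rz": 0, "fingers": 0.2},
  ],
)

```text
time: 16.75
tool_pos: [0.5179, -0.2548, 0.183]
eef_rot: [-0.521, 3.097, 0.0]
force: [0.9, -0.6, 0.0]
gripper_width: 0.0564
```

Request:
jog_arm(
  deltas=[
    {"dx": 0.05, "dy": 0, "dz": -0.04, "rx": 0, "ry": 0, "rz": 0, "fingers": 0.2},
    {"dx": 0.1, "dy": 0, "dz": -0.06, "rx": 0, "ry": 0, "rz": 0, "fingers": 0.2},
    {"dx": 0.1, "dy": 0.05, "dz": -0.06, "rx": 0, "ry": 0, "rz": 0, "fingers": 0.2},
    {"dx": 0.1, "dy": 0.1, "dz": -0.06, "rx": 0, "ry": 0, "rz": 0, "fingers": 0.2},
    {"dx": 0.1, "dy": 0.15, "dz": -0.06, "rx": 0, "ry": 0, "rz": 0, "fingers": 0.2},
  ],
)

```text
time: 17.25
tool_pos: [0.3737, -0.1479, 0.2423]
eef_rot: [-0.516, 3.097, -0.001]
force: [1.6, 0.4, 0.2]
gripper_width: 0.0566
```

```bash
python3 - <<'E'
from bench import r
from h import *
a=np.radians(19.06);ux=np.array([np.cos(a),np.sin(a)]);uy=np.array([-ux[1],ux[0]]);c0=np.array([.5117,-.2572])
o=[]
for n in("side","top"):
    c=r.camera(n); np.savez(f"pics/{n}20.npz",**c)
    im=c["img"][250:345,225:355,::-1] if n=="side" else c["img"][235:360,370:455,::-1]
    cv2.imwrite(f"pics/{n}20.png",cv2.resize(im,None,fx=6 if n=="side" else 4.7,fy=6 if n=="side" else 4.7,interpolation=cv2.INTER_CUBIC))
    cv2.imwrite(f"pics/{n}20f.png",c["img"][...,::-1])
E
python3 hs.py
```

```text
t 17.35 hx,hy,z mm -93.91 151.65 242.17 F hx,hy,z -0.27 0.11 0.52 T [ 0.06  0.04 -0.02] w 0.0562
```

View pics/side20.png

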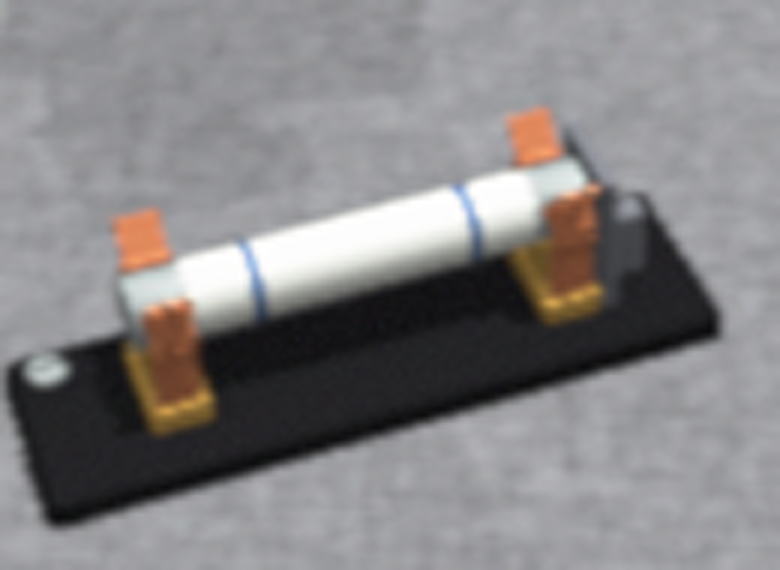

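View pics/top20.png

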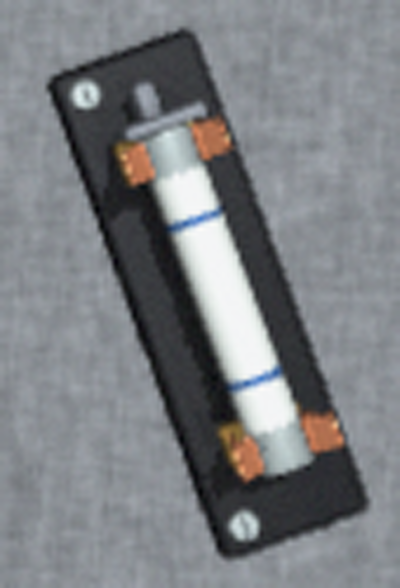

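Run:
```python
from h import *
a=np.radians(19.06);ux=np.array([np.cos(a),np.sin(a)]);uy=np.array([-ux[1],ux[0]]);c0=np.array([.5117,-.2572])
def hf(P): d=P[:2]-c0; return (np.array([d@ux,d@uy])*1000).round(1)
t=load("top20");s=load("side20")
h=cv2.cvtColor(t["img"],cv2.COLOR_RGB2HSV).astype(int);b=np.zeros(h.shape[:2],bool);b[250:345,390:440]=1
m=((h[...,1]>70)&(h[...,0]>100)&(h[...,0]<130)&b).astype(np.uint8);n,l,st,ce=cv2.connectedComponentsWithStats(m,connectivity=8)
for i in range(1,n):
    if st[i,4]>4: print("band",ce[i],hf(onz(t,ce[i],.118)))
I=t["img"].astype(int);print("stop mid",hf(onz(t,(405.4,260.8),.123)))
h=cv2.cvtColor(s["img"],cv2.COLOR_RGB2HSV).astype(int);b=np.zeros(h.shape[:2],bool);b[275:310,255:312]=1
m=((h[...,1]>60)&(h[...,0]>100)&(h[...,0]<130)&b).astype(np.uint8);n,l,st,ce=cv2.connectedComponentsWithStats(m,connectivity=8)
for i in range(1,n):
    if st[i,4]>4: print("side band",ce[i],st[i])
for z in(.108,.11,.112,.114): print(z,[proj(s,np.r_[c0+ux*x-uy*.0017,z]).round(1).tolist() for x in(-.03,.03)])
for k in("side0","side20"):
    J=load(k)["img"];print(k)
d=np.abs(load("side0")["img"].astype(int)-s["img"].astype(int)).max(2); print("bystander diff px", (d[185:260,365:420]>60).sum())
```

```text
band [410.59090909 281.5       ] [29.7  1.8]
band [424.05263158 315.26315789] [-30.2   0.4]
stop mid [65.1 -1.3]
side band [303.21428571 287.        ] [301 281   4  13  14]
side band [267.35714286 297.5       ] [266 292   3  12  14]
0.108 [[267.2, 298.4], [303.0, 288.7]]
0.11 [[267.1, 297.4], [303.0, 287.8]]
0.112 [[267.0, 296.5], [302.9, 286.8]]
0.114 [[266.9, 295.5], [302.9, 285.9]]
side0
side20
bystander diff px 0
```

```bash
python3 -c "
from bench import r
print(r.finish_job())"
```

```text
the job is handed in; nothing more can be done
None
```

The fuse is in the holder and released, and the job was handed in at about 17.4 s; it reported no verdict.

**What I did**
- I lifted the fuse out of the rack and held it in line over the clips.
- I slid it against the end stop until it touched, with about 5 N at the wrist.
- I pressed it down through both clips until the floor was felt. The final hand push was about 17 N, so with the clips' own 3–6 N the floors carried roughly 20–23 N.
- Then I opened the fingers and withdrew.

**Last checks**
- **Along the holder:** the fuse centre reads within about 1 mm of the seat, with its end at the stop.
- **Level and height:** the slope in the side view matches level to about 0.01 rad. It did not change when the fingers let go, so I take both ends to be on the floors. The two blue bands read 110 and 111.5 mm high, which could mean the stop end sits slightly high, but that is within the camera error.
- **Across the holder:** this is the least certain check. The bands read +1.8 and +0.4 mm where the stop reads −1.3 mm. I did not correct for height or viewing angle, and by eye the fuse sits between the jaws.
- **Other things:** the tape and carton showed no change in the side view.

**What went wrong on the way**
- **Reported tool position:** the TCP the robot reports lies about 28 mm beyond the real fingertips. I settled this by touching the work board, but sent two more steps without checking the force, and the wrist reached about 109 N (limit 120 N). After that I used small steps.
- **Tilt while pressing:** the fuse tilted up to about 0.09 rad because it was still rubbing on the end stop. I tilted the tool by about 0.1 rad and backed off from the stop, and the high end then went down.

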